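Clamp the fallen tin back into its rack

ROBOT

A 6-joint arm with a two-finger parallel gripper is mounted at the origin on the work surface. World frame = base frame: x ahead of the robot, y to its left, z up, the work surface at z = 0. Lengths are in m, angles in rad, forces in N, time in s.
With the tool pointing down it reaches from about 0.275 to 1 m from the base axis. Payload 8.4 kg.
Tool frame: the origin (TCP) lies at the very end of the fingers, on their centre line; the grasp point (between the pads) lies 19 mm behind it; z points along the fingers, y is the line along which they close (so a half turn about z gives the same grasp; the last joint's range is limited). The gripper opens to 85 mm and grips with 20 to 120 N. Pads are 22 mm wide; open, the fingers measure 114 mm over their backs; the gripper's body (76 mm by 85 mm) begins 54 mm behind the grasp point. The pads swing forward as they close: fully open they stand 13 mm farther back than shut.
Start: joints at [-1.183, 0.353, 1.633, -0, 1.155, -0.002], TCP at [0.238, -0.578, 0.231] pointing down, gripper open.
Joint ranges: [-2.63, 2.63], [-0.92, 2.1], [0.06, 2.66], [-1.3, 4.44], [0, 2.69], [-3.02, 3.02]. Speed limits (rad/s): [2.22, 2.22, 2.79, 3.14, 3.14, 3.14].

INTERFACE

Orientations are given as a 3x3 rotation matrix whose columns are the frame's x, y, z axes.
In Python, from bench import ctrl gives the robot as it stands. The module is installed in compiled form; this text tells all that it offers.
- The arm moves only by the tool step_arm, never from a script. Its argument "increments" is a list of rows, each an object with "rot": the turn, a rotation vector about the tool's x, y, z each as a share of 180 degrees, from -1 to 1, a list of three; "translation": the shift along the tool's x, y, z each as a share of 0.1 m, from -1 to 1, a list of three; "jaw": the opening, from 0 (shut) to 1 (fully open). In form: [{"rot": [wx, wy, wz], "translation": [x, y, z], "jaw": jaw}, ...]. A call has 1 to 20 rows; each row shifts and turns the commanded pose from where the row before left it, along the tool's axes as they then stand; what a row does not reach is not made up. A row lasts 1/12 s, in which the tool goes at most 41.7 mm and 7.16 degrees, less where a joint would pass 70% of its speed; a pose out of reach is approached as far as the arm can. A call with a number of a shift or a turn outside -1 to 1 is refused whole. A call with a gripper value outside its range is refused whole. The fingers move at their own pace and stop on an object; the grip force is fixed at half the most. Time passes only in rows, so rows that do not move let the fingers close. It gives the time, the measured TCP pose, the force, the opening and the grip force at its end, in the units of the state.
- ctrl.get_state(): the state, without advancing time (a new reading comes with each control period).
- ctrl.camera(name): name is "scene" or "side" or "wrist"; returns the picture (480x640x3 uint8, blue, green, red); there is no depth.
- ctrl.calibration(name): a dict with "intrinsics" (3x3 intrinsics, pixels), "dist" ([k1, k2, p1, p2, k3] as OpenCV has them; the pictures are not rectified), "extrinsics" (4x4, takes a point from camera to world coordinates). Camera axes: x right, y up, looking along -z (the intrinsics and any distortion apply to the point x, -y, -z); pixel columns grow to the right and rows downward; lengths in m; the calibration is good to about 2 mm. A picture is of the moment at which its call begins: read the wrist's pose just before it. calibration takes no time and is no camera call; for the wrist camera it gives the pose at the moment of the call.
- ctrl.sign_off(): hands the job in; it is judged then, once.
The state is a dict: "time": time; "q": joint angles; "joint_velocities": joint speeds; "joint_torque": joint torques, N m; "eef_pos": TCP position; "orientation": TCP orientation; "wrist_force": force on the tool from outside, world axes, zero at the start; "moment": the same for the moment, N m; "gripper_width": finger opening in m; "gripper_force": force on a finger pad.
Only numpy, scipy, OpenCV 4.12 (cv2) and the standard library are available. Lean on these libraries where they do the work, as an engineer would, in place of code of your own. Each camera call takes 0.05 s, during which the arm holds its last target. There are 200 camera calls.

TASK

First swing the rack's hold-down lever fully up, to upright or past it. Then stand the tipped square tin upright on the bare bench and let go of it, take it afresh by its neck from above, and set it down upright in the empty middle place of the rack, squared up between its two neighbours; let go, and swing the lever fully down again over all three tins. Do not tip the other two tins, and leave the cup, the roll of tape, the jar, the brush and the carton where they are.

Things in the scene. Friction and masses are not known exactly. Their poses are not given: they have to be found in the camera images.
- rack: Rack fixed to the bench: grey base 75 (x) x 236 (y) x 15 mm with a lane along y for three tins at y -58, 0, +58 mm, no dividers. Origin: centre of underside; front is -x. Lane floor at z 15; 51 mm wide between front lip (top z 33) and back plate (top z 70), each 6 mm thick. Hinge post at y +100 (12 mm thick, x -32 to -2, top z 130); rest post at y -94 (10 mm, x -28 to -10, top z 112).
- bay (a point): Centre of the lane floor in the empty middle place of the rack (where the middle of the tin's underside belongs); axes as the rack's.
- clamp (a joint): Hold-down lever of the rack, rad. 0 = shut: steel bar 8 mm wide, 10 mm high, lying level along the rack's y at z 117, x -21 (centre), passing 2 mm over the tins' shoulders in front of their necks. Grows as its -y end swings up about the hinge (along rack x, at y +100, z 117); 1.57 upright, 1.75 stop; fully up is above 1.45. Stiff (0.5 N m friction); stays where left.
- clamp_handle (a point): Middle of the lever's grip: a black round bar, 14 mm in diameter and 75 mm long, parallel to the rack's x axis, pointing to the front (-x) from the free end of the lever. The point is 205 mm from the hinge line, at rack x = -65; the round grip runs from x = -92 to the lever.
- clamp_hinge (a point): Point on the lever's hinge line in the plane in which clamp_handle swings (rack x -65, y +100, z 117); fixed to the rack, axes as the rack's.
- tin_tipped: The tipped tin, lying on one of its flat sides on the bench to the robot's right. Square metal tin 46 x 46 mm, 95 mm high to its flat shoulder, with a round black neck 24 mm in diameter on top, whole height 130 mm; about 0.2 to 0.42 kg. Origin: centre of its underside; z runs along it to the neck, x and y square to its sides.
- tin_left: Identical tin standing in the rack's +y place (origin: centre of underside, z up).
- tin_right: Identical tin standing in the rack's -y place (origin: centre of underside, z up).
- cup: Bystander: white paper cup, 76 mm across, 95 mm high; origin under its centre.
- tape: Bystander: roll of tape lying flat, 70 mm across, 40 mm high; origin under its centre.
- jar: Bystander: amber jar, 70 mm across, 100 mm high; origin under its centre.
- brush: Bystander: brush lying on the bench, 170 mm long along its x axis, about 30 mm high.
- carton: Bystander: closed cardboard carton 100 x 70 x 60 mm high; origin under its centre.

How it is judged:
On the way, in this order (a step that is already met when the one before it is completed fails the run):
1. the hold-down lever is swung fully up (more than 1.45 rad) (value of joint clamp above 1.45 rad), for 0.1 s.
2. the tipped tin stands upright on the bench (within 0.1 rad), let go (angle between tin_tipped's own z axis and vertical below 0.1 rad and height (world z) of tin_tipped below 0.006 m and linear speed of tin_tipped below 0.02 m/s and contact force between the fingers and tin_tipped below 0.1 N), for 0.2 s.
3. the tin stands in the middle place of the rack, let go, with the lever still up (more than 1.2 rad) (x of tin_tipped in the frame of bay between -0.008 and 0.008 m and y of tin_tipped in the frame of bay between -0.014 and 0.014 m and z of tin_tipped in the frame of bay between -0.004 and 0.004 m and angle between tin_tipped's own z axis and vertical below 0.08 rad and contact force between the fingers and tin_tipped below 0.1 N and value of joint clamp above 1.2 rad), for 0.2 s.
At the end, for the whole second after the job is handed in: The lever is shut (joint below 0.05 rad); the tin stands at rest in the middle place, upright within 0.08 rad, within 8 mm (x), 14 mm (y) and 4 mm (height) of the place's centre, let go; the two neighbours stand upright within 0.08 rad on the lane floor, within 17 mm of their places (value of joint clamp below 0.05 rad and linear speed of tin_tipped below 0.02 m/s and contact force between the fingers and tin_tipped below 0.1 N and x of tin_tipped in the frame of bay between -0.008 and 0.008 m and y of tin_tipped in the frame of bay between -0.014 and 0.014 m and z of tin_tipped in the frame of bay between -0.004 and 0.004 m and angle between each of tin_tipped, tin_left, tin_right's own z axis and vertical below 0.08 rad and y of tin_left in the frame of bay between 0.041 and 0.075 m and z of each of tin_left, tin_right in the frame of bay below 0.004 m and y of tin_right in the frame of bay between -0.075 and -0.041 m); the robot touches nothing.
It fails at once if a neighbour tin is tipped by more than 0.3 rad (angle between any of tin_left, tin_right's own z axis and vertical above 0.3 rad).
It fails at once if another thing on the bench (paper cup, roll of tape, jar, brush, small carton) is shifted by more than 40 mm (distance of any of cup, tape, jar, brush, carton from where it was at the start of the episode above 0.04 m).
It also fails if it takes over 72 s, if anything falls off the work surface, if the arm or the gripper's body presses on something with over 40 N, if the wrist force passes 120 N, or if a joint passes its speed limit or range.

## Working session

There is one attempt and no reset: what is moved stays moved. The work goes in short steps, Python scripts to look and compute and a tool call to move; the robot and the scene stay as the last step left them, time stands still between calls to the robot, and variables do not carry over. Pictures are saved under pics/ and viewed, at most 10 in all, crops included, and the job is handed in when it is done.

Besides the shell and the picture viewer there is one more tool, called after "Request:" as name(argument=value, ...) on one line, values as JSON. step_arm: Moves the arm, as the interface text tells. Its arguments: {"type":"object","properties":{"increments":{"type":"array"}},"required":["increments"]}

```bash
mkdir -p pics
cat > h.py <<'E'
import numpy as np, cv2
from bench import ctrl
def cal(n):
    c=ctrl.calibration(n); return np.array(c["intrinsics"],float),np.array(c["dist"],float),np.array(c["extrinsics"],float)
def rays(c,px):
    K,d,E=c; u=cv2.undistortPoints(np.array(px,float).reshape(-1,1,2),K,d).reshape(-1,2)
    v=np.c_[u[:,0],-u[:,1],-np.ones(len(u))]@E[:3,:3].T
    return E[:3,3],v
def onz(c,px,z):
    o,v=rays(c,px); return o+v*((z-o[2])/v[:,2])[:,None]
def proj(c,P):
    K,d,E=c; Pc=(np.array(P,float).reshape(-1,3)-E[:3,3])@E[:3,:3]
    Pc=Pc*[1,-1,-1]
    return cv2.projectPoints(Pc,np.zeros(3),np.zeros(3),K,d)[0].reshape(-1,2)
def tri(obs):
    A=np.zeros((3,3));b=np.zeros(3);L=[]
    for c,px in obs:
        o,v=rays(c,[px]); v=v[0]/np.linalg.norm(v[0]); M=np.eye(3)-np.outer(v,v); A+=M;b+=M@o;L.append((o,M))
    p=np.linalg.solve(A,b); return p,[np.linalg.norm(M@(p-o)) for o,M in L]
E
python3 - <<'E'
from h import *
s=ctrl.get_state(); print({k:np.round(v,3).tolist() for k,v in s.items()})
for n in("scene","side","wrist"):
    im=ctrl.camera(n); cv2.imwrite(f"pics/{n}0.png",im); c=cal(n); print(n,np.round(c[0],1).tolist(),c[1],np.round(c[2],3).tolist())
E
```

```text
{'time': 0.0, 'q': [-1.183, 0.354, 1.634, 0.0, 1.155, -0.002], 'joint_velocities': [0.001, 0.001, 0.0, -0.001, 0.001, -0.001], 'joint_torque': [-0.001, -60.527, -34.207, 0.0, 0.01, 0.0], 'eef_pos': [0.237, -0.578, 0.231], 'orientation': [[0.925, 0.38, -0.001], [0.38, -0.925, 0.001], [0.0, -0.001, -1.0]], 'wrist_force': [0.765, 0.054, -0.371], 'moment': [0.002, 0.022, -0.001], 'gripper_force': 0.0, 'gripper_width': 0.085}
scene [[509.1, 0.0, 325.3], [0.0, 509.1, 241.0], [0.0, 0.0, 1.0]] [-0.03231887  0.          0.          0.          0.        ] [[0.832, -0.287, 0.474, 1.116], [0.554, 0.442, -0.706, -0.824], [-0.007, 0.85, 0.527, 0.719], [0.0, 0.0, 0.0, 1.0]]
side [[444.5, 0.0, 323.4], [0.0, 444.5, 240.7], [0.0, 0.0, 1.0]] [0.00953782 0.         0.         0.         0.        ] [[-0.997, 0.035, -0.063, 0.473], [-0.072, -0.501, 0.863, 0.903], [-0.001, 0.865, 0.502, 0.617], [0.0, 0.0, 0.0, 1.0]]
wrist [[387.1, 0.0, 309.2], [0.0, 387.1, 242.5], [0.0, 0.0, 1.0]] [-0.04409645  0.          0.          0.          0.        ] [[0.381, 0.878, 0.291, 0.313], [-0.925, 0.362, 0.118, -0.547], [-0.002, -0.314, 0.949, 0.374], [0.0, 0.0, 0.0, 1.0]]
```

View pics/scene0.png

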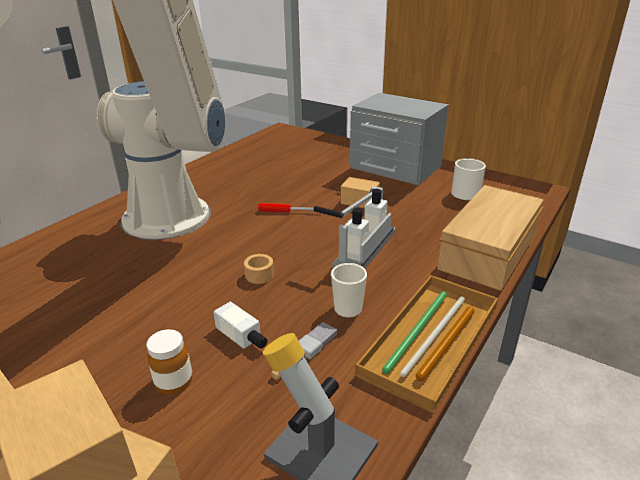

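View pics/side0.png

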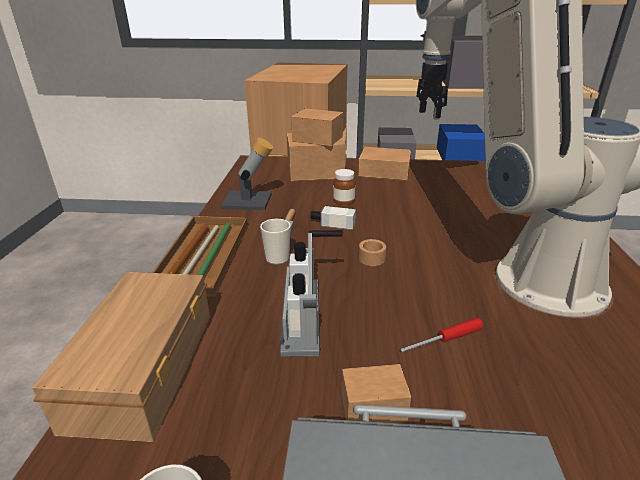

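View pics/wrist0.png

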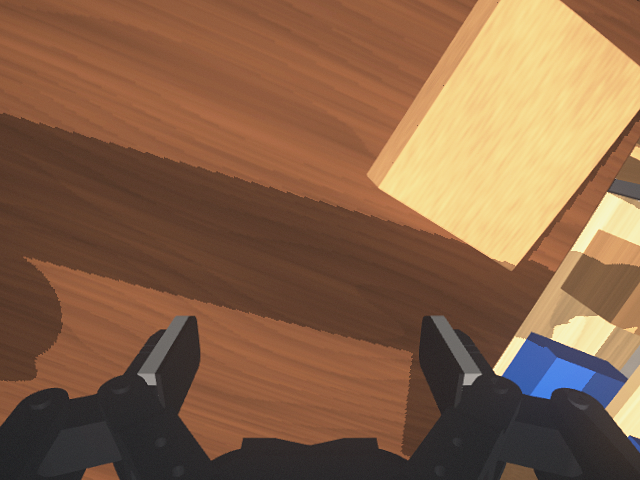

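Scene picture: rack at about (365,235) with two tins (necks at (357,215), (376,195)), tipped tin at (238,325) with its neck toward (258,340), cup (349,290), tape (258,268), jar (169,360). Side picture: rack at (300,310), grip at (327,234), tipped tin at (335,217). I'll enlarge these regions.

Run:
```python
from h import *
S=cv2.imread("pics/scene0.png");D=cv2.imread("pics/side0.png")
a=cv2.resize(S[170:280,310:410],None,fx=4,fy=4,interpolation=cv2.INTER_CUBIC) #400x440
b=cv2.resize(D[225:365,270:350],None,fx=4,fy=4,interpolation=cv2.INTER_CUBIC) #320x560
o=np.zeros((600,800,3),np.uint8);o[:440,:400]=a;o[:560,410:730]=b
cv2.imwrite("pics/z1.png",o)
a=cv2.resize(S[295:360,205:275],None,fx=5.5,fy=5.5,interpolation=cv2.INTER_CUBIC)
b=cv2.resize(D[195:240,300:365],None,fx=6,fy=6,interpolation=cv2.INTER_CUBIC)
o=np.zeros((600,800,3),np.uint8);o[:a.shape[0],:a.shape[1]]=a;o[:b.shape[0],400:400+b.shape[1]]=b
cv2.imwrite("pics/z2.png",o)
cs,cd=cal("scene"),cal("side")
print("scene z0",np.round(onz(cs,[(365,235),(340,262),(392,232),(238,325),(258,275),(349,310),(169,380),(320,345)],0.02),3).tolist())
print("side z0",np.round(onz(cd,[(282,355),(318,355),(335,225),(372,255),(277,255),(344,195)],0.0),3).tolist())
```

```text
scene z0 [[0.558, 0.195, 0.02], [0.571, 0.051, 0.02], [0.611, 0.248, 0.02], [0.518, -0.26, 0.02], [0.438, -0.101, 0.02], [0.684, -0.093, 0.02], [0.514, -0.443, 0.02], [0.693, -0.216, 0.02]]
side z0 [[0.598, 0.284, 0.0], [0.529, 0.279, 0.0], [0.523, -0.251, 0.0], [0.418, -0.091, 0.0], [0.666, -0.074, 0.0], [0.503, -0.466, 0.0]]
```

View pics/z1.png

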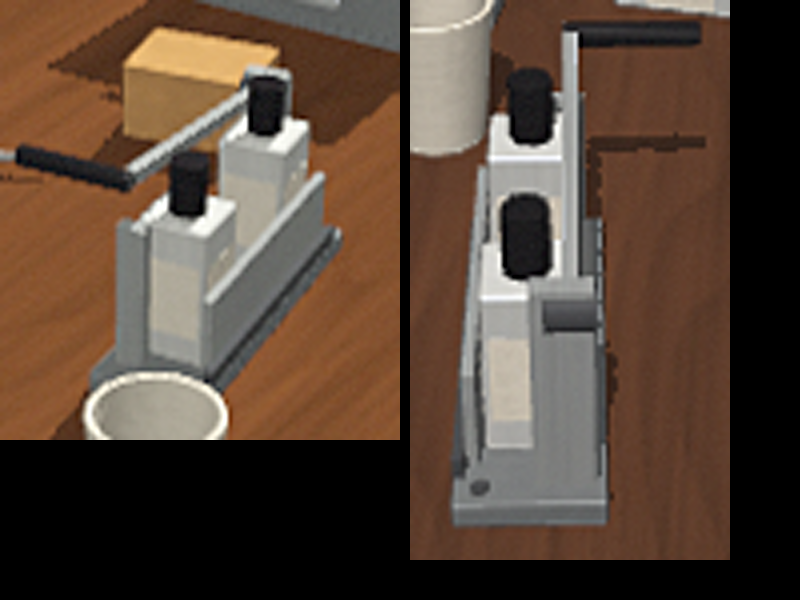

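View pics/z2.png

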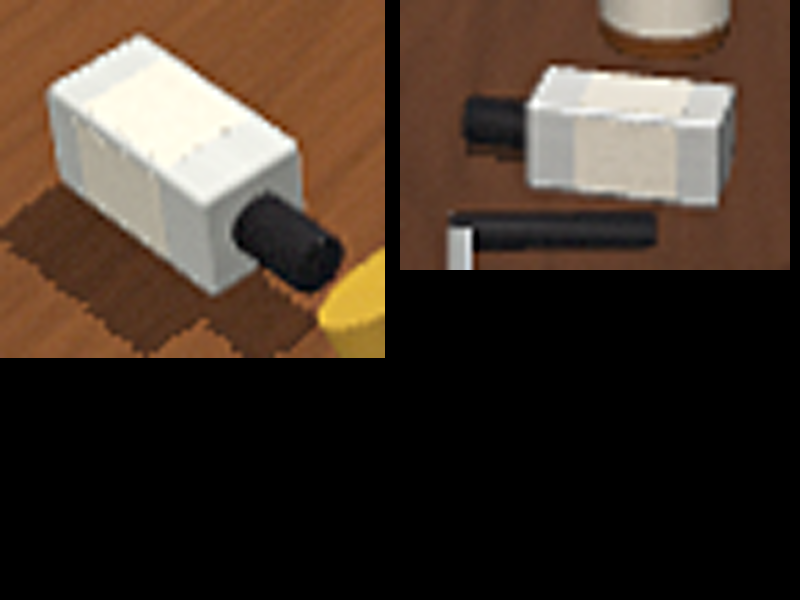

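Crop 1 (rack): lever shut with its grip to the front, tip of the grip at scene (314,208) / side (342,233). The middle place is empty. Crop 2: the tipped tin's neck points to +x, and all four of its top-face corners can be seen in both views. I'll triangulate them.

Run:
```python
from h import *
cs,cd=cal("scene"),cal("side")
def S1(x,y):return (310+(x+.5)/4-.5,170+(y+.5)/4-.5)
def D1(x,y):return (270+(x-410+.5)/4-.5,225+(y+.5)/4-.5)
def S2(x,y):return (205+(x+.5)/5.5-.5,295+(y+.5)/5.5-.5)
def D2(x,y):return (300+(x-400+.5)/6-.5,195+(y+.5)/6-.5)
for n,a,b in [("grip tip",S1(18,155),D1(700,33)),("grip in",S1(128,182),D1(568,33)),("neckR top",S1(189,158),D1(530,75)),("neckL top",S1(265,82),D1(526,201)),
 ("sh+y",S2(298,155),D2(528,107)),("sh-y",S2(210,208),D2(550,66)),("bot-y",S2(48,90),D2(735,88)),("bot+y",S2(140,35),D2(718,125)),("neck tip c",S2(322,262),D2(466,120))]:
    p,e=tri([(cs,a),(cd,b)]); print(n,np.round(p,4),np.round(e,4))
print("base top z15 side",np.round(onz(cd,[D1(453,502),D1(607,503)],.015),4).tolist())
print("base bot z0 side",np.round(onz(cd,[D1(453,524),D1(607,524)],.0),4).tolist())
print("scene base +y back top",np.round(onz(cs,[S1(340,235)],.015),4).tolist())
print("backplate top ends scene z70",np.round(onz(cs,[S1(206,302),S1(323,176)],.07),4).tolist())
```

```text
grip tip [0.494  0.0547 0.1444] [0.0001 0.0001]
grip in [0.5664 0.0615 0.145 ] [0.001 0.001]
neckR top [0.5815 0.1067 0.1446] [0.0005 0.0005]
neckL top [0.5697 0.2217 0.1443] [0.0004 0.0004]
sh+y [ 0.5649 -0.2482  0.0406] [0.0011 0.0011]
sh-y [ 0.5577 -0.2891  0.0427] [0.0019 0.0019]
bot-y [ 0.4646 -0.2732  0.0425] [0.0002 0.0002]
bot+y [ 0.4722 -0.2304  0.0436] [0.0001 0.0001]
neck tip c [ 0.5961 -0.272   0.0214] [0.0006 0.0006]
base top z15 side [[0.6001, 0.2863, 0.015], [0.5273, 0.2818, 0.015]]
base bot z0 side [[0.601, 0.2855, 0.0], [0.5275, 0.2803, 0.0]]
scene base +y back top [[0.6047, 0.277, 0.015]]
backplate top ends scene z70 [[0.6138, 0.0766, 0.07], [0.5999, 0.254, 0.07]]
```

Request:
step_arm(increments=[{"rot": [0, 0, 0.0324], "translation": [0, 0, -0.27], "jaw": 1}, {"rot": [0, 0, 0.0324], "translation": [0, 0, -0.27], "jaw": 1}, {"rot": [0, 0, 0.0324], "translation": [0, 0, -0.27], "jaw": 1}, {"rot": [0, 0, 0], "translation": [0.21, -0.225, 0], "jaw": 1}, {"rot": [0, 0, 0], "translation": [0.21, -0.225, 0], "jaw": 1}, {"rot": [0, 0, 0], "translation": [0.21, -0.225, 0], "jaw": 1}, {"rot": [0, 0, 0], "translation": [0.21, -0.225, 0], "jaw": 1}, {"rot": [0, 0, 0], "translation": [0.21, -0.225, 0], "jaw": 1}, {"rot": [0, 0, 0], "translation": [0.21, -0.225, 0], "jaw": 1}, {"rot": [0, 0, 0], "translation": [0.21, -0.225, 0], "jaw": 1}, {"rot": [0, 0, 0], "translation": [0.21, -0.225, 0], "jaw": 1}, {"rot": [0, 0, 0], "translation": [0.21, -0.225, 0], "jaw": 1}, {"rot": [0, 0, 0], "translation": [0.21, -0.225, 0], "jaw": 1}, {"rot": [0, 0, 0], "translation": [0.21, -0.225, 0], "jaw": 1}, {"rot": [0, 0, 0], "translation": [0.21, -0.225, 0], "jaw": 1}, {"rot": [0, 0, 0], "translation": [0.21, -0.225, 0], "jaw": 1}, {"rot": [0, 0, 0], "translation": [0.21, -0.225, 0], "jaw": 1}, {"rot": [0, 0, 0], "translation": [0, 0, 0], "jaw": 1}, {"rot": [0, 0, 0], "translation": [0, 0, 0], "jaw": 1}, {"rot": [0, 0, 0], "translation": [0, 0, 0], "jaw": 1}])

```text
time: 1.82
eef_pos: [0.5035, -0.2396, 0.312]
orientation: [[0.996, 0.085, -0.001], [0.085, -0.996, -0.0], [-0.001, 0.0, -1.0]]
wrist_force: [-0.1, 0.4, -0.1]
gripper_width: 0.0858
gripper_force: 0.0
```

Run:
```python
from h import *
import pickle
c=cal("wrist"); im=ctrl.camera("wrist"); cv2.imwrite("pics/w1.png",im); pickle.dump(c,open("w1.pkl","wb"))
```

Request:
step_arm(increments=[{"rot": [0, 0, 0], "translation": [0, -0.32, 0], "jaw": 1}, {"rot": [0, 0, 0], "translation": [0, -0.32, 0], "jaw": 1}, {"rot": [0, 0, 0], "translation": [0, -0.32, 0], "jaw": 1}, {"rot": [0, 0, 0], "translation": [0, -0.32, 0], "jaw": 1}, {"rot": [0, 0, 0], "translation": [0, -0.32, 0], "jaw": 1}, {"rot": [0, 0, 0], "translation": [0, -0.32, 0], "jaw": 1}, {"rot": [0, 0, 0], "translation": [0, -0.32, 0], "jaw": 1}, {"rot": [0, 0, 0], "translation": [0, -0.32, 0], "jaw": 1}, {"rot": [0, 0, 0], "translation": [0, -0.32, 0], "jaw": 1}, {"rot": [0, 0, 0], "translation": [0, -0.32, 0], "jaw": 1}, {"rot": [0, 0, 0], "translation": [0, 0, 0], "jaw": 1}, {"rot": [0, 0, 0], "translation": [0, 0, 0], "jaw": 1}, {"rot": [0, 0, 0], "translation": [0, 0, 0], "jaw": 1}])

```text
time: 2.95
eef_pos: [0.4769, 0.0783, 0.3123]
orientation: [[0.996, 0.084, 0.0], [0.084, -0.996, -0.001], [0.0, 0.001, -1.0]]
wrist_force: [0.9, -0.2, -0.8]
gripper_width: 0.085
gripper_force: 0.0
```

Run:
```python
from h import *
import pickle
c=cal("wrist"); im=ctrl.camera("wrist"); cv2.imwrite("pics/w2.png",im); pickle.dump(c,open("w2.pkl","wb"))
a=cv2.imread("pics/w1.png")
def f(x): return cv2.resize(x,(400,300),interpolation=cv2.INTER_AREA)
o=np.zeros((600,800,3),np.uint8); o[:300,:400]=f(a); o[:300,400:]=f(im)
o[300:,:400]=a[120:420,120:520]; o[300:,400:]=im[60:360,150:550]
cv2.imwrite("pics/z3.png",o)
print(ctrl.get_state()["eef_pos"])
```

```text
[0.47693874 0.07807348 0.31224002]
```

View pics/z3.png

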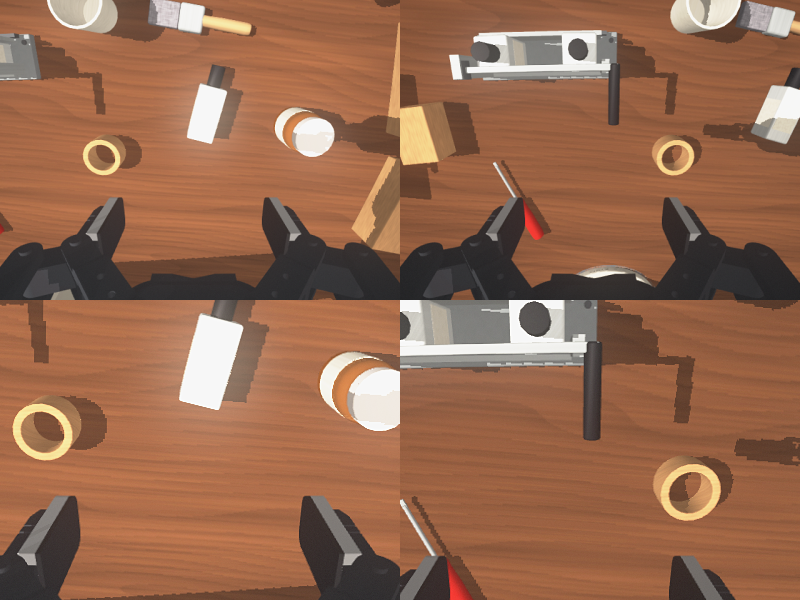

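Wrist pictures: the grip lies at about (343,102)-(342,198) in w2, with the right neck at (285,80) and the left at (137,82). In w1 the tin's top face has corners near (299,222), (340,230), (364,145) and (323,132). Clear path. I'll triangulate with all the views.

Run:
```python
from h import *
import pickle
w1=pickle.load(open("w1.pkl","rb"));w2=pickle.load(open("w2.pkl","rb"))
cs,cd=cal("scene"),cal("side")
def S1(x,y):return (310+(x+.5)/4-.5,170+(y+.5)/4-.5)
def D1(x,y):return (270+(x-410+.5)/4-.5,225+(y+.5)/4-.5)
def S2(x,y):return (205+(x+.5)/5.5-.5,295+(y+.5)/5.5-.5)
def D2(x,y):return (300+(x-400+.5)/6-.5,195+(y+.5)/6-.5)
im=cv2.imread("pics/w1.png");m=(im.min(2)>190).astype(np.uint8);m[:110]=0;m[:, 400:]=0;m[:,:250]=0
cn=max(cv2.findContours(m,0,1)[0],key=cv2.contourArea);bx=cv2.boxPoints(cv2.minAreaRect(cn));print("tin box px",bx.round(1).tolist(),cv2.contourArea(cn))
print(cv2.approxPolyDP(cn,5,True).reshape(-1,2).tolist())
print("on z46",onz(w1,bx,.046).round(4).tolist())
im=cv2.imread("pics/w2.png");m=(im.max(2)<75).astype(np.uint8)
g=m.copy();g[:, :325]=0;g[:,365:]=0;g[260:]=0
cn=max(cv2.findContours(g,0,1)[0],key=cv2.contourArea);bg=cv2.boxPoints(cv2.minAreaRect(cn));print("grip px",bg.round(1).tolist())
for n,a,b,c in [("grip tip",S1(18,155),D1(700,33),(342,196)),("grip in",S1(128,182),D1(568,33),(344,103)),("neckR",S1(189,158),D1(530,75),(285,80)),("neckL",S1(265,82),D1(526,201),(137,82))]:
    p,e=tri([(cs,a),(cd,b),(w2,c)]);print(n,p.round(4),np.round(e,4)); print("   onz",onz(w2,[c],.145).round(4))
for n,a,b,c in [("sh+y",S2(298,155),D2(528,107),(323,132)),("sh-y",S2(210,208),D2(550,66),(364,145)),("bot-y",S2(48,90),D2(735,88),(340,230)),("bot+y",S2(140,35),D2(718,125),(299,222))]:
    p,e=tri([(cs,a),(cd,b),(w1,c)]);print(n,p.round(4),np.round(e,4))
```

```text
tin box px [[296.5, 219.3000030517578], [319.6000061035156, 133.39999389648438], [363.29998779296875, 145.1999969482422], [340.20001220703125, 231.0]] 3788.5
[[320, 134], [299, 219], [338, 229], [362, 146]]
on z46 [[0.4745, -0.2279, 0.046], [0.567, -0.2446, 0.046], [0.5592, -0.2906, 0.046], [0.4652, -0.277, 0.046]]
grip px [[334.0, 102.0], [351.0, 102.0], [351.0, 199.0], [334.0, 199.0]]
grip tip [0.4952 0.0536 0.1443] [0.0008 0.0014 0.0018]
   onz [[0.4972 0.0534 0.145 ]]
grip in [0.5674 0.0602 0.1451] [0.0008 0.0018 0.0013]
   onz [[0.5687 0.0597 0.145 ]]
neckR [0.5815 0.106  0.1445] [0.0008 0.0004 0.0006]
   onz [[0.5812 0.1054 0.145 ]]
neckL [0.5707 0.219  0.1438] [0.0017 0.0014 0.0017]
   onz [[0.5713 0.2169 0.145 ]]
sh+y [ 0.5663 -0.2484  0.0409] [0.0001 0.0023 0.0023]
sh-y [ 0.5585 -0.2906  0.0429] [0.002  0.0023 0.0014]
bot-y [ 0.4651 -0.2752  0.0426] [0.0016 0.0011 0.0018]
bot+y [ 0.4718 -0.2306  0.0437] [0.0005 0.0004 0.0008]
```

Request:
step_arm(increments=[{"rot": [0, 0, 0], "translation": [0.215, 0.13, 0], "jaw": 1}, {"rot": [0, 0, 0], "translation": [0.215, 0.13, 0], "jaw": 1}, {"rot": [0, 0, 0], "translation": [0, 0, 0.31], "jaw": 1}, {"rot": [0, 0, 0], "translation": [0, 0, 0.31], "jaw": 1}, {"rot": [0, 0, 0], "translation": [0, 0, 0.31], "jaw": 1}, {"rot": [0, 0, 0], "translation": [0, 0, 0.31], "jaw": 1}, {"rot": [0, 0, 0], "translation": [0, 0, 0.31], "jaw": 1}, {"rot": [0, 0, 0], "translation": [0, 0, 0.325], "jaw": 1}, {"rot": [0, 0, 0], "translation": [0, 0, 0], "jaw": 1}, {"rot": [0, 0, 0], "translation": [0, 0, 0], "jaw": 1}, {"rot": [0, 0, 0], "translation": [0, 0, 0], "jaw": 0}, {"rot": [0, 0, 0], "translation": [0, 0, 0], "jaw": 0}, {"rot": [0, 0, 0], "translation": [0, 0, 0], "jaw": 0}, {"rot": [0, 0, 0], "translation": [0, 0, 0], "jaw": 0}, {"rot": [0, 0, 0], "translation": [0, 0, 0], "jaw": 0}, {"rot": [0, 0, 0], "translation": [0, 0, 0], "jaw": 0}, {"rot": [0, 0, 0], "translation": [0, 0, 0], "jaw": 0}, {"rot": [0, 0, 0], "translation": [0, 0, 0], "jaw": 0}])

```text
time: 4.5
eef_pos: [0.5223, 0.0564, 0.1253]
orientation: [[0.996, 0.085, 0.001], [0.085, -0.996, -0.001], [0.001, 0.001, -1.0]]
wrist_force: [0.7, -5.5, 2.9]
gripper_width: 0.0122
gripper_force: 58.4
```

Request:
step_arm(increments=[{"rot": [0, 0, 0], "translation": [0, -0.029, -0.165], "jaw": 0}, {"rot": [0, 0, 0], "translation": [0, -0.043, -0.162], "jaw": 0}, {"rot": [0, 0, 0], "translation": [0, -0.056, -0.158], "jaw": 0}, {"rot": [0, 0, 0], "translation": [0, -0.068, -0.153], "jaw": 0}, {"rot": [0, 0, 0], "translation": [0, -0.081, -0.147], "jaw": 0}, {"rot": [0, 0, 0], "translation": [0, -0.092, -0.14], "jaw": 0}])

```text
time: 5.0
eef_pos: [0.5189, 0.0921, 0.2183]
orientation: [[0.996, 0.085, 0.0], [0.085, -0.996, -0.004], [0.0, 0.004, -1.0]]
wrist_force: [1.8, -11.8, 2.3]
gripper_width: 0.012
gripper_force: 58.4
```

Following the arc with low force. I'll continue.

Request:
step_arm(increments=[{"rot": [0, 0, 0], "translation": [0, -0.103, -0.132], "jaw": 0}, {"rot": [0, 0, 0], "translation": [0, -0.114, -0.123], "jaw": 0}, {"rot": [0, 0, 0], "translation": [0, -0.123, -0.113], "jaw": 0}, {"rot": [0, 0, 0], "translation": [0, -0.132, -0.103], "jaw": 0}, {"rot": [0, 0, 0], "translation": [0, -0.14, -0.091], "jaw": 0}, {"rot": [0, 0, 0], "translation": [0, -0.147, -0.08], "jaw": 0}, {"rot": [0, 0, 0], "translation": [0, -0.153, -0.067], "jaw": 0}, {"rot": [0, 0, 0], "translation": [0, -0.158, -0.055], "jaw": 0}, {"rot": [0, 0, 0], "translation": [0, -0.162, -0.042], "jaw": 0}, {"rot": [0, 0, 0], "translation": [0, -0.165, -0.028], "jaw": 0}, {"rot": [0, 0, 0], "translation": [0, -0.167, -0.015], "jaw": 0}, {"rot": [0, 0, 0], "translation": [0, -0.167, -0.001], "jaw": 0}, {"rot": [0, 0, 0], "translation": [0, 0, 0], "jaw": 0}, {"rot": [0, 0, 0], "translation": [0, 0, 0], "jaw": 0}, {"rot": [0, 0, 0], "translation": [0, 0, 0], "jaw": 0}])

```text
time: 6.25
eef_pos: [0.5028, 0.2676, 0.3035]
orientation: [[0.996, 0.086, -0.002], [0.086, -0.996, 0.002], [-0.002, -0.002, -1.0]]
wrist_force: [-8.7, 2.0, 9.9]
gripper_width: 0.0115
gripper_force: 63.3
```

Request:
step_arm(increments=[{"rot": [0, 0, 0], "translation": [0, 0, 0], "jaw": 1}, {"rot": [0, 0, 0], "translation": [0, 0, 0], "jaw": 1}, {"rot": [0, 0, 0], "translation": [0, 0, 0], "jaw": 1}, {"rot": [0, 0, 0], "translation": [0, 0, 0], "jaw": 1}, {"rot": [0, 0, 0], "translation": [0, 0, 0], "jaw": 1}, {"rot": [0, 0, 0], "translation": [0, 0, -0.3], "jaw": 1}, {"rot": [0, 0, 0], "translation": [0, 0, -0.3], "jaw": 1}])

```text
time: 6.83
eef_pos: [0.5033, 0.2657, 0.3612]
orientation: [[0.996, 0.084, -0.004], [0.084, -0.996, -0.002], [-0.004, 0.002, -1.0]]
wrist_force: [0.7, -0.3, 0.8]
gripper_width: 0.0853
gripper_force: 0.0
```

Run:
```python
from h import *
import pickle,json
s=ctrl.get_state();print(s["eef_pos"],s["gripper_width"]);json.dump([np.array(s["q"]).tolist(),np.array(s["eef_pos"]).tolist()],open("k1.json","w"))
im=ctrl.camera("side");cv2.imwrite("pics/side1.png",im)
D=cv2.resize(im[80:340,230:430],None,fx=2,fy=2,interpolation=cv2.INTER_CUBIC);cv2.imwrite("pics/z4.png",D)
cs,cd=cal("scene"),cal("side");w1=pickle.load(open("w1.pkl","rb"))
print("microscope base side",onz(cd,[(222,205),(262,207),(246,192)],0).round(3).tolist(),"scene",onz(cs,[(265,460),(376,445),(318,412)],0).round(3).tolist())
print("brush handle end w1",onz(w1,[(252*1.6,28*1.6),(150*1.6,15*1.6)],.015).round(3).tolist(),"jar",onz(w1,[(312*1.6,138*1.6)],.1).round(3),"cup near",onz(w1,[(90*1.6,30*1.6)],0).round(3))
```

```text
[0.50333493 0.26572755 0.36118286] 0.0852563808033128
microscope base side [[0.891, -0.362, 0.0], [0.76, -0.356, 0.0], [0.837, -0.468, 0.0]] scene [[0.755, -0.463, 0.0], [0.888, -0.342, 0.0], [0.772, -0.339, 0.0]]
brush handle end w1 [[0.662, -0.324, 0.015], [0.667, -0.154, 0.015]] jar [[ 0.504 -0.422  0.1  ]] cup near [[ 0.639 -0.048  0.   ]]
```

View pics/z4.png

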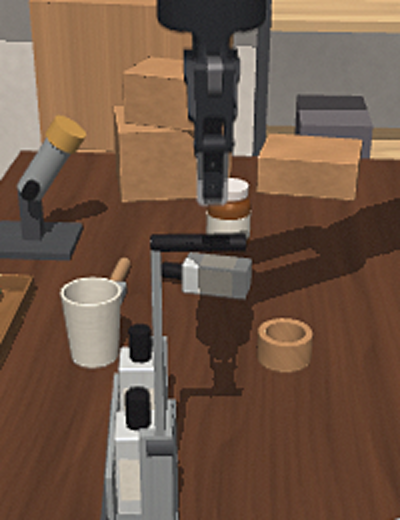

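Side view: the lever stands upright (grip at about (330,201)) and stays there after release. Brush handle lies at x≈0.66, y from -0.32 to -0.15. Now I'll move over the tipped tin and flip the tool's yaw.

Request:
step_arm(increments=[{"rot": [0, 0, 0], "translation": [0, 0.37, 0], "jaw": 1}, {"rot": [0, 0, 0], "translation": [0, 0.37, 0], "jaw": 1}, {"rot": [0, 0, 0], "translation": [0, 0.37, 0], "jaw": 1}, {"rot": [0, 0, 0], "translation": [0, 0.37, 0], "jaw": 1}, {"rot": [0, 0, 0], "translation": [0, 0.37, 0], "jaw": 1}, {"rot": [0, 0, 0], "translation": [0, 0.37, 0], "jaw": 1}, {"rot": [0, 0, 0], "translation": [0, 0.37, 0], "jaw": 1}, {"rot": [0, 0, 0], "translation": [0, 0.37, 0], "jaw": 1}, {"rot": [0, 0, 0], "translation": [0, 0.37, 0], "jaw": 1}, {"rot": [0, 0, 0], "translation": [0, 0.37, 0], "jaw": 1}, {"rot": [0, 0, 0], "translation": [0, 0.37, 0], "jaw": 1}, {"rot": [0, 0, 0], "translation": [0, 0.37, 0], "jaw": 1}, {"rot": [0, 0, 0], "translation": [0, 0.37, 0], "jaw": 1}, {"rot": [0, 0, 0], "translation": [0, 0.37, 0], "jaw": 1}, {"rot": [0, 0, 0], "translation": [0, 0, 0], "jaw": 1}, {"rot": [0, 0, 0], "translation": [0, 0, 0], "jaw": 1}])

```text
time: 8.22
eef_pos: [0.5476, -0.2517, 0.3616]
orientation: [[0.997, 0.081, -0.001], [0.081, -0.997, 0.0], [-0.001, -0.0, -1.0]]
wrist_force: [-0.1, 1.4, 0.2]
gripper_width: 0.0858
gripper_force: 0.0
```

Run:
```python
from h import *
import json
from scipy.optimize import least_squares
s=ctrl.get_state();print(np.round(s["eef_pos"],4),np.round(s["q"],3))
D=[json.load(open("k1.json")),[list(s["q"]),list(s["eef_pos"])],[[-1.183,0.354,1.634,0,1.155,-.002],[.237,-.578,.231]]]
json.dump([D[0],[np.array(D[1][0]).tolist(),np.array(D[1][1]).tolist()],D[2]],open("kd.json","w"))
for q,p in D: print(np.round(q,3),np.round([np.hypot(p[0],p[1]),np.arctan2(p[1],p[0]),p[2]],4), "sum",round(q[1]+q[2]+q[4],3))
# r=a+L1 sin q2 + L2 sin(q2+q3+e), z=h+L1 cos q2+L2 cos(...) -L3 ; elbow offset e
def f(x):
    a,h,L1,L2,e=x; R=[]
    for q,p in D:
        R+= [a+L1*np.sin(q[1])+L2*np.sin(q[1]+q[2]+e)-np.hypot(p[0],p[1]), h+L1*np.cos(q[1])+L2*np.cos(q[1]+q[2]+e)-p[2]]
    return R
r=least_squares(f,[0,.1,.45,.45,0]);print(r.x.round(3),np.abs(r.fun).max())
```

```text
[ 0.5476 -0.2517  0.3616] [-0.433  0.224  1.521 -0.     1.397  1.056]
[ 0.483  0.17   1.589 -0.     1.387  1.97 ] [0.5692 0.4857 0.3612] sum 3.146
[-0.433  0.224  1.521 -0.     1.397  1.056] [ 0.6027 -0.4308  0.3616] sum 3.142
[-1.183  0.354  1.634  0.     1.155 -0.002] [ 0.6247 -1.1817  0.231 ] sum 3.143
[ 0.    -0.057  0.588  0.497  0.143] 0.00013882372637058493
```

Request:
step_arm(increments=[{"rot": [0, 0, 0.027], "translation": [0, 0, 0.27], "jaw": 1}, {"rot": [0, 0, 0.027], "translation": [0, 0, 0.27], "jaw": 1}, {"rot": [0, 0, 0.027], "translation": [0, 0, 0.27], "jaw": 1}, {"rot": [0, 0, 0], "translation": [0.207, 0.035, 0.2], "jaw": 1}, {"rot": [0, 0, 0], "translation": [0.207, 0.035, 0.2], "jaw": 1}, {"rot": [0, 0, 0], "translation": [0.207, 0.035, 0.2], "jaw": 1}, {"rot": [0, 0, 0], "translation": [0.207, 0.035, 0.2], "jaw": 1}, {"rot": [0, -0.0347, 0], "translation": [0, 0, 0], "jaw": 1}, {"rot": [0, -0.0347, 0], "translation": [0, 0, 0], "jaw": 1}, {"rot": [0, -0.0347, 0], "translation": [0, 0, 0], "jaw": 1}, {"rot": [0, -0.0347, 0], "translation": [0, 0, 0], "jaw": 1}, {"rot": [0, 0, 0], "translation": [0, 0, 0], "jaw": 1}, {"rot": [0, 0, 0], "translation": [0, 0, 0], "jaw": 1}])

```text
time: 9.3
eef_pos: [0.6278, -0.2762, 0.1989]
orientation: [[0.894, -0.168, -0.417], [-0.152, -0.986, 0.072], [-0.423, -0.001, -0.906]]
wrist_force: [0.0, -1.3, 0.2]
gripper_width: 0.0853
gripper_force: 0.0
```

```bash
cat > t.py <<'E'
from h import *
import sys
def to(target):
    s=ctrl.get_state();R=np.array(s["orientation"]);print("tcp",np.round(s["eef_pos"],4),"q",np.round(s["q"],2),"dtool(shares)",np.round(R.T@(np.array(target)-s["eef_pos"])*10,3));return R
E
python3 - <<'E'
from t import *
R=to([0.5767,-0.271,0.0103]);print(R.round(3))
s=ctrl.get_state();q=s["q"];p=np.array(s["eef_pos"])
r=.588*np.sin(q[1])+.497*np.sin(q[1]+q[2]+.143)
# wrist centre radial vs TCP: L3 along tool
w=np.array([r*np.cos(q[0]),r*np.sin(q[0])]);dv=w-p[:2];print("L3 est",np.linalg.norm(dv)/np.linalg.norm(R[:2,2]))
E
```

```text
tcp [ 0.6278 -0.2762  0.1989] q [-0.37  0.72  1.17 -0.09  1.68  1.37] dtool(shares) [0.332 0.036 1.926]
[[ 0.894 -0.168 -0.417]
 [-0.152 -0.986  0.072]
 [-0.423 -0.001 -0.906]]
L3 est 0.35840208998108
```

Request:
step_arm(increments=[{"rot": [0, 0, 0], "translation": [0.332, 0.036, 0], "jaw": 1}, {"rot": [0, 0, 0], "translation": [0, 0, 0.33], "jaw": 1}, {"rot": [0, 0, 0], "translation": [0, 0, 0.33], "jaw": 1}, {"rot": [0, 0, 0], "translation": [0, 0, 0.33], "jaw": 1}, {"rot": [0, 0, 0], "translation": [0, 0, 0.33], "jaw": 1}, {"rot": [0, 0, 0], "translation": [0, 0, 0.33], "jaw": 1}, {"rot": [0, 0, 0], "translation": [0, 0, 0.14], "jaw": 1}, {"rot": [0, 0, 0], "translation": [0, 0, 0.13], "jaw": 1}, {"rot": [0, 0, 0], "translation": [0, 0, 0], "jaw": 1}, {"rot": [0, 0, 0], "translation": [0, 0, 0], "jaw": 1}])

```text
time: 10.13
eef_pos: [0.5767, -0.2726, 0.0146]
orientation: [[0.894, -0.169, -0.414], [-0.154, -0.986, 0.071], [-0.42, 0.0, -0.908]]
wrist_force: [0.7, -0.2, -0.4]
gripper_width: 0.0853
gripper_force: 0.0
```

Run:
```python
from t import *
to([0.5767,-0.271,0.0103]);im=ctrl.camera("wrist");s=ctrl.camera("side")
o=np.zeros((480,800,3),np.uint8);o[:,:480]=cv2.resize(im,(480,360))[:360].repeat(1,0) if 0 else cv2.copyMakeBorder(cv2.resize(im,(480,360)),0,120,0,0,0)
o[:300,490:790]=cv2.resize(s[170:260,290:380],(300,300),interpolation=cv2.INTER_CUBIC);cv2.imwrite("pics/z5.png",o)
```

```text
tcp [ 0.5767 -0.2726  0.0146] q [-0.39  0.84  1.39 -0.1   1.34  1.39] dtool(shares) [ 0.016 -0.015  0.04 ]
```

View pics/z5.png

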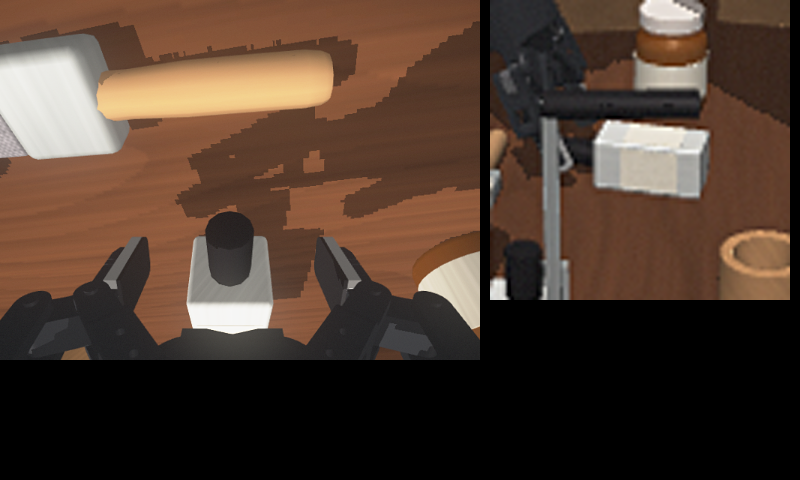

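The wrist view shows the neck (about (230,245)) centred between the open fingers, with the brush clear ahead. I'll close on it, then lift.

Request:
step_arm(increments=[{"rot": [0, 0, 0], "translation": [0, 0, 0.03], "jaw": 1}, {"rot": [0, 0, 0], "translation": [0, 0, 0], "jaw": 0}, {"rot": [0, 0, 0], "translation": [0, 0, 0], "jaw": 0}, {"rot": [0, 0, 0], "translation": [0, 0, 0], "jaw": 0}, {"rot": [0, 0, 0], "translation": [0, 0, 0], "jaw": 0}, {"rot": [0, 0, 0], "translation": [0, 0, 0], "jaw": 0}, {"rot": [0, 0, 0], "translation": [0, 0, 0], "jaw": 0}, {"rot": [0, 0, 0], "translation": [0, 0, 0], "jaw": 0}, {"rot": [0, 0, 0], "translation": [0, 0, 0], "jaw": 0}, {"rot": [0, 0, 0], "translation": [-0.02, 0, -0.1], "jaw": 0}, {"rot": [0, 0, 0], "translation": [-0.05, 0, -0.1], "jaw": 0}, {"rot": [0, 0, 0], "translation": [-0.05, 0, -0.1], "jaw": 0}, {"rot": [0, 0, 0], "translation": [0, 0, 0], "jaw": 0}])

```text
time: 11.32
eef_pos: [0.5782, -0.2733, 0.0457]
orientation: [[0.895, -0.169, -0.413], [-0.154, -0.986, 0.07], [-0.419, 0.001, -0.908]]
wrist_force: [-0.0, -0.0, -3.1]
gripper_width: 0.022
gripper_force: 59.1
```

Request:
step_arm(increments=[{"rot": [0, 0, 0], "translation": [-0.126, 0, -0.272], "jaw": 0}, {"rot": [0, 0, 0], "translation": [-0.126, 0, -0.272], "jaw": 0}, {"rot": [0, 0, 0], "translation": [-0.126, 0, -0.272], "jaw": 0}, {"rot": [0, 0, 0], "translation": [-0.126, 0, -0.272], "jaw": 0}, {"rot": [0, 0, 0], "translation": [-0.126, 0, -0.272], "jaw": 0}, {"rot": [0, 0, 0], "translation": [-0.126, 0, -0.272], "jaw": 0}, {"rot": [0, 0, 0], "translation": [-0.126, 0, -0.272], "jaw": 0}, {"rot": [-0.0146, 0, -0.0315], "translation": [0, 0, 0], "jaw": 0}, {"rot": [-0.0146, 0, -0.0315], "translation": [0, 0, 0], "jaw": 0}, {"rot": [-0.0146, 0, -0.0315], "translation": [0, 0, 0], "jaw": 0}, {"rot": [-0.0146, 0, -0.0315], "translation": [0, 0, 0], "jaw": 0}, {"rot": [-0.0146, 0, -0.0315], "translation": [0, 0, 0], "jaw": 0}, {"rot": [-0.0146, 0, -0.0315], "translation": [0, 0, 0], "jaw": 0}, {"rot": [-0.0146, 0, -0.0315], "translation": [0, 0, 0], "jaw": 0}, {"rot": [-0.0146, 0, -0.0315], "translation": [0, 0, 0], "jaw": 0}, {"rot": [-0.0146, 0, -0.0315], "translation": [0, 0, 0], "jaw": 0}, {"rot": [-0.0146, 0, -0.0315], "translation": [0, 0, 0], "jaw": 0}, {"rot": [-0.0146, 0, -0.0315], "translation": [0, 0, 0], "jaw": 0}, {"rot": [-0.0146, 0, -0.0315], "translation": [0, 0, 0], "jaw": 0}, {"rot": [0, 0, 0], "translation": [0, 0, 0], "jaw": 0}])

```text
time: 12.98
eef_pos: [0.576, -0.2718, 0.2529]
orientation: [[0.375, 0.91, -0.177], [0.826, -0.414, -0.382], [-0.421, -0.003, -0.907]]
wrist_force: [-0.3, 0.7, -3.2]
gripper_width: 0.0222
gripper_force: 59.4
```

Run:
```python
from t import *
R=to([0.47,-0.02,0.25]);print(R.round(3))
```

```text
tcp [ 0.576  -0.2718  0.2529] q [-0.22  0.4   1.58 -0.44  1.28  0.36] dtool(shares) [ 1.696 -2.008 -0.748]
[[ 0.375  0.91  -0.177]
 [ 0.826 -0.414 -0.382]
 [-0.421 -0.003 -0.907]]
```

Request:
step_arm(increments=[{"rot": [0, 0, 0], "translation": [0.188, -0.223, -0.083], "jaw": 0}, {"rot": [0, 0, 0], "translation": [0.188, -0.223, -0.083], "jaw": 0}, {"rot": [0, 0, 0], "translation": [0.188, -0.223, -0.083], "jaw": 0}, {"rot": [0, 0, 0], "translation": [0.188, -0.223, -0.083], "jaw": 0}, {"rot": [0, 0, 0], "translation": [0.188, -0.223, -0.083], "jaw": 0}, {"rot": [0, 0, 0], "translation": [0.188, -0.223, -0.083], "jaw": 0}, {"rot": [0, 0, 0], "translation": [0.188, -0.223, -0.083], "jaw": 0}, {"rot": [0, 0, 0], "translation": [0.188, -0.223, -0.083], "jaw": 0}, {"rot": [0, 0, 0], "translation": [0.188, -0.223, -0.083], "jaw": 0}, {"rot": [0, 0.03125, 0], "translation": [0, 0, 0], "jaw": 0}, {"rot": [0, 0.03125, 0], "translation": [0, 0, 0], "jaw": 0}, {"rot": [0, 0.03125, 0], "translation": [0, 0, 0], "jaw": 0}, {"rot": [0, 0.03125, 0], "translation": [0, 0, 0], "jaw": 0}, {"rot": [0, 0.03125, 0], "translation": [0, 0, 0], "jaw": 0}, {"rot": [0, 0.03125, 0], "translation": [0, 0, 0], "jaw": 0}, {"rot": [0, 0.03125, 0], "translation": [0, 0, 0], "jaw": 0}, {"rot": [0, 0.03125, 0], "translation": [0, 0, 0], "jaw": 0}, {"rot": [0, 0, 0], "translation": [0, 0, 0], "jaw": 0}])

```text
time: 14.48
eef_pos: [0.4713, -0.0222, 0.2493]
orientation: [[0.398, 0.906, 0.143], [0.849, -0.423, 0.317], [0.348, -0.005, -0.937]]
wrist_force: [-0.3, -0.3, -4.4]
gripper_width: 0.0221
gripper_force: 59.5
```

Run:
```python
from t import *
R=to([0.47,-0.02,0.25]);print(R.round(3))
```

```text
tcp [ 0.4713 -0.0222  0.2493] q [-0.3   0.07  2.01  0.41  1.06 -0.07] dtool(shares) [ 0.016 -0.021 -0.002]
[[ 0.398  0.906  0.143]
 [ 0.849 -0.423  0.317]
 [ 0.348 -0.005 -0.937]]
```

Request:
step_arm(increments=[{"rot": [0, 0.03125, 0], "translation": [0, 0, 0], "jaw": 0}, {"rot": [0, 0.03125, 0], "translation": [0, 0, 0], "jaw": 0}, {"rot": [0, 0.03125, 0], "translation": [0, 0, 0], "jaw": 0}, {"rot": [0, 0.03125, 0], "translation": [0, 0, 0], "jaw": 0}, {"rot": [0, 0.03125, 0], "translation": [0, 0, 0], "jaw": 0}, {"rot": [0, 0.03125, 0], "translation": [0, 0, 0], "jaw": 0}, {"rot": [0, 0.03125, 0], "translation": [0, 0, 0], "jaw": 0}, {"rot": [0, 0.03125, 0], "translation": [0, 0, 0], "jaw": 0}, {"rot": [0, 0, 0], "translation": [0, 0, 0], "jaw": 0}, {"rot": [0, 0, 0], "translation": [0, 0, 0], "jaw": 0}])

```text
time: 15.32
eef_pos: [0.4721, -0.021, 0.2482]
orientation: [[0.184, 0.908, 0.376], [0.382, -0.418, 0.824], [0.906, -0.008, -0.424]]
wrist_force: [-0.1, 0.2, -3.4]
gripper_width: 0.0219
gripper_force: 59.6
```

Run:
```python
from t import *
R=to([0.47,-0.02,0.18]);print(R.round(3))
a=ctrl.camera("side");b=ctrl.camera("scene");c=cal("side");d=cal("scene")
p=ctrl.get_state()["eef_pos"];u=proj(c,[p])[0];v=proj(d,[p])[0];print(u,v)
def cr(im,u,w=75):
    x,y=int(u[0]),int(u[1]);x=max(w,min(640-w,x));y=max(w,min(480-w,y));print(x-w,y-w+25);return cv2.resize(im[y-w+25:y+w+25,x-w:x+w],(390,390),interpolation=cv2.INTER_CUBIC)
o=np.zeros((390,800,3),np.uint8);o[:,:390]=cr(a,u);o[:,400:790]=cr(b,v);cv2.imwrite("pics/z6.png",o);cv2.imwrite("pics/side2.png",a);cv2.imwrite("pics/scene2.png",b)
```

```text
tcp [ 0.4721 -0.021   0.2482] q [-0.73  0.37  2.12  1.07  1.39 -0.94] dtool(shares) [-0.618 -0.017  0.289]
[[ 0.184  0.908  0.376]
 [ 0.382 -0.418  0.824]
 [ 0.906 -0.008 -0.424]]
[353.90245948 174.9754102 ] [285.68057578 177.13647654]
278 124
210 127
```

View pics/z6.png

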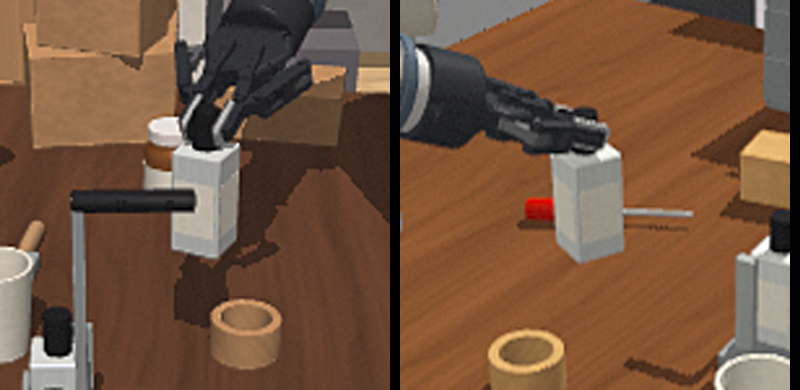

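The tin hangs about upright (side crop (205,200), scene crop (588,205)). I'll lower it to the bench.

Request:
step_arm(increments=[{"rot": [0, 0, 0], "translation": [-0.183, -0.013, 0.121], "jaw": 0}, {"rot": [0, 0, 0], "translation": [-0.183, -0.013, 0.121], "jaw": 0}, {"rot": [0, 0, 0], "translation": [-0.183, -0.013, 0.121], "jaw": 0}, {"rot": [0, 0, 0], "translation": [-0.183, -0.013, 0.121], "jaw": 0}, {"rot": [0, 0, 0], "translation": [-0.183, -0.013, 0.121], "jaw": 0}, {"rot": [0, 0, 0], "translation": [-0.183, -0.013, 0.121], "jaw": 0}, {"rot": [0, 0, 0], "translation": [-0.018, 0, 0.0085], "jaw": 0}, {"rot": [0, 0, 0], "translation": [-0.018, 0, 0.0085], "jaw": 0}, {"rot": [0, 0, 0], "translation": [-0.018, 0, 0.0085], "jaw": 0}, {"rot": [0, 0, 0], "translation": [0, 0, 0], "jaw": 0}, {"rot": [0, 0, 0], "translation": [0, 0, 0], "jaw": 0}])

```text
time: 16.33
eef_pos: [0.4738, 0.0001, 0.1144]
orientation: [[0.177, 0.908, 0.38], [0.383, -0.419, 0.824], [0.907, -0.0, -0.422]]
wrist_force: [0.7, -0.5, -4.6]
gripper_width: 0.022
gripper_force: 59.5
```

Request:
step_arm(increments=[{"rot": [0, 0, 0], "translation": [-0.018, 0, 0.0085], "jaw": 0}, {"rot": [0, 0, 0], "translation": [-0.018, 0, 0.0085], "jaw": 0}, {"rot": [0, 0, 0], "translation": [-0.009, 0, 0.004], "jaw": 0}, {"rot": [0, 0, 0], "translation": [0, 0, 0], "jaw": 0}, {"rot": [0, 0, 0], "translation": [0, 0, 0], "jaw": 0}])

```text
time: 16.75
eef_pos: [0.4734, 0.0005, 0.1085]
orientation: [[0.178, 0.908, 0.379], [0.381, -0.419, 0.824], [0.907, -0.002, -0.421]]
wrist_force: [-0.9, -0.3, -3.0]
gripper_width: 0.0217
gripper_force: 59.7
```

Request:
step_arm(increments=[{"rot": [0, 0, 0], "translation": [-0.009, 0, 0.004], "jaw": 0}, {"rot": [0, 0, 0], "translation": [-0.009, 0, 0.004], "jaw": 0}, {"rot": [0, 0, 0], "translation": [0, 0, 0], "jaw": 0}, {"rot": [0, 0, 0], "translation": [0, 0, 0], "jaw": 0}])

```text
time: 17.08
eef_pos: [0.4734, 0.0011, 0.1084]
orientation: [[0.176, 0.908, 0.38], [0.378, -0.418, 0.826], [0.909, -0.002, -0.417]]
wrist_force: [-3.1, -2.6, 11.7]
gripper_width: 0.0219
gripper_force: 60.6
```

Request:
step_arm(increments=[{"rot": [0, 0, 0], "translation": [0, 0, 0], "jaw": 1}, {"rot": [0, 0, 0], "translation": [0, 0, 0], "jaw": 1}, {"rot": [0, 0, 0], "translation": [0, 0, 0], "jaw": 1}, {"rot": [0, 0, 0], "translation": [0, 0, 0], "jaw": 1}, {"rot": [0, 0, 0], "translation": [0, 0, 0], "jaw": 1}, {"rot": [0, 0, 0], "translation": [0, 0, 0], "jaw": 1}, {"rot": [0, 0, 0], "translation": [0, 0, -0.15], "jaw": 1}, {"rot": [0, 0, 0], "translation": [0, 0, -0.3], "jaw": 1}, {"rot": [0, 0, 0], "translation": [0, 0, -0.3], "jaw": 1}, {"rot": [0, 0, 0], "translation": [0, 0, -0.3], "jaw": 1}, {"rot": [0, 0, 0], "translation": [0.3, 0, 0], "jaw": 1}, {"rot": [0, 0, 0], "translation": [0.3, 0, 0], "jaw": 1}, {"rot": [0, 0, 0], "translation": [0.3, 0, 0], "jaw": 1}, {"rot": [0, 0, 0], "translation": [0, 0, 0], "jaw": 1}, {"rot": [0, 0, 0], "translation": [0, 0, 0], "jaw": 1}])

```text
time: 18.33
eef_pos: [0.4497, -0.0515, 0.2331]
orientation: [[0.176, 0.909, 0.379], [0.384, -0.418, 0.823], [0.907, 0.001, -0.422]]
wrist_force: [0.0, -0.2, -0.7]
gripper_width: 0.0854
gripper_force: 0.0
```

Run:
```python
from t import *
import pickle
R=to([0.469,-0.01,0.30]);print(R.round(3))
a=ctrl.camera("side");b=ctrl.camera("scene");c=cal("wrist");w=ctrl.camera("wrist");pickle.dump(c,open("w3.pkl","wb"))
cv2.imwrite("pics/side3.png",a);cv2.imwrite("pics/scene3.png",b);cv2.imwrite("pics/w3.png",w)
cd,cs=cal("side"),cal("scene");p=[.469,-.01,.06];u=proj(cd,[p])[0];v=proj(cs,[p])[0];print(u,v)
o=np.zeros((600,800,3),np.uint8)
for i,(im,q) in enumerate([(a,u),(b,v)]):
    x,y=int(q[0])-50,int(q[1])-45;print(x,y);o[:270,i*400:i*400+300]=cv2.resize(im[y:y+90,x:x+100],(300,270),interpolation=cv2.INTER_CUBIC)
o[280:600,:427]=cv2.resize(w,(427,320))
cv2.imwrite("pics/z7.png",o)
```

```text
tcp [ 0.4497 -0.0515  0.2331] q [-0.81  0.41  2.12  1.02  1.42 -1.  ] dtool(shares) [0.799 0.003 0.133]
[[ 0.176  0.909  0.379]
 [ 0.384 -0.418  0.823]
 [ 0.907  0.001 -0.422]]
[352.74072834 250.88171822] [290.91178208 247.25250999]
302 205
240 202
```

View pics/z7.png

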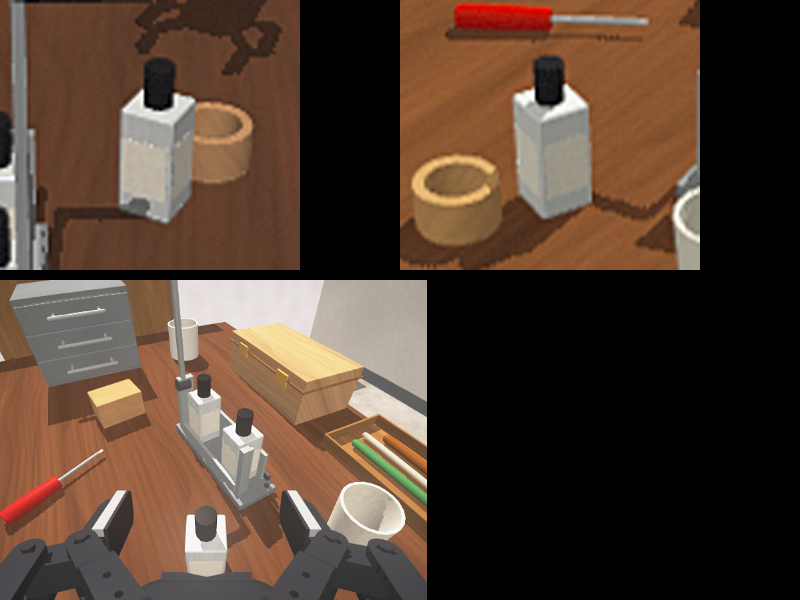

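The tin stands upright on the bench, let go, clear of the tape: side crop (158,140), scene crop (552,140), with the neck top at side (355,227) and scene (290,223). I've now viewed 10 pictures, so from here I'll check by numbers.

Run:
```python
from t import *
import pickle
cd,cs,w3=cal("side"),cal("scene"),pickle.load(open("w3.pkl","rb"))
D=lambda x,y:(302+(x+.5)/3-.5,205+(y+.5)/3-.5)
S=lambda x,y:(240+(x-400+.5)/3-.5,202+(y+.5)/3-.5)
o=[(cd,D(160,66)),(cs,S(549,63)),(w3,(309,353))]
for k in (o,o[:2]): p,e=tri(k);print(p.round(4),np.round(e,4))
print([onz(c,[q],.13).round(4).tolist() for c,q in o])
for n,c,q,z in [("scene bottom L,N,R",cs,[S(521,190),S(548,217),S(591,203)],0),("side bottom L N R",cd,[D(121,205),D(168,221),D(186,200)],0),("side top",cd,[D(121,107),D(173,122),D(195,97)],.095),("scene top",cs,[S(514,95),S(545,120),S(591,105)],.095)]:
    P=onz(c,q,z)[:,:2];print(n,P.round(4).tolist(),[round(float(np.degrees(np.arctan2(*(P[j]-P[i])[::-1]))%90),1) for i,j in((0,1),(1,2))],[round(float(np.linalg.norm(P[j]-P[i])),4) for i,j in((0,1),(1,2))])
```

```text
[ 0.4673 -0.0087  0.1272] [0.0014 0.0002 0.0016]
[ 0.4662 -0.0083  0.1268] [0.0004 0.0004]
[[[0.4659, -0.0028, 0.13]], [[0.4703, -0.0129, 0.13]], [[0.4682, -0.0101, 0.13]]]
scene bottom L,N,R [[0.4369, -0.0168], [0.4791, -0.0354], [0.4967, -0.0003]] [66.2, 63.3] [0.0461, 0.0393]
side bottom L N R [[0.4933, -0.0023], [0.4548, 0.0178], [0.4402, -0.0133]] [62.4, 64.8] [0.0434, 0.0344]
side top [[0.4951, 0.0017], [0.4545, 0.0219], [0.4373, -0.0181]] [63.6, 66.6] [0.0453, 0.0435]
scene top [[0.4395, -0.0209], [0.4831, -0.0376], [0.5, 0.0]] [69.1, 65.9] [0.0467, 0.0412]
```

Request:
step_arm(increments=[{"rot": [0, 0, 0], "translation": [0.27, 0, -0.127], "jaw": 1}, {"rot": [0, 0, 0], "translation": [0.27, 0, -0.127], "jaw": 1}, {"rot": [0, 0, 0], "translation": [0.27, 0, -0.127], "jaw": 1}, {"rot": [0, -0.0361, 0], "translation": [0, 0, 0], "jaw": 1}, {"rot": [0, -0.0361, 0], "translation": [0, 0, 0], "jaw": 1}, {"rot": [0, -0.0361, 0], "translation": [0, 0, 0], "jaw": 1}, {"rot": [0, -0.0361, 0], "translation": [0, 0, 0], "jaw": 1}, {"rot": [0, -0.0361, 0], "translation": [0, 0, 0], "jaw": 1}, {"rot": [0, -0.0361, 0], "translation": [0, 0, 0], "jaw": 1}, {"rot": [0, -0.0361, 0], "translation": [0, 0, 0], "jaw": 1}, {"rot": [0, -0.0361, 0], "translation": [0, 0, 0], "jaw": 1}, {"rot": [0, -0.0361, 0], "translation": [0, 0, 0], "jaw": 1}, {"rot": [0, -0.0361, 0], "translation": [0, 0, 0], "jaw": 1}, {"rot": [0, 0, 0], "translation": [0, 0, 0], "jaw": 1}, {"rot": [0, 0, 0], "translation": [0, 0, 0], "jaw": 1}])

```text
time: 19.73
eef_pos: [0.4496, -0.0506, 0.3205]
orientation: [[0.415, 0.91, -0.003], [0.91, -0.415, 0.005], [0.003, -0.005, -1.0]]
wrist_force: [-0.1, -0.1, 0.6]
gripper_width: 0.0856
gripper_force: 0.0
```

Request:
step_arm(increments=[{"rot": [0, 0, 0.0385], "translation": [0, 0, 0], "jaw": 1}, {"rot": [0, 0, 0.0385], "translation": [0, 0, 0], "jaw": 1}, {"rot": [0, 0, 0.0385], "translation": [0, 0, 0], "jaw": 1}, {"rot": [0, 0, 0.0385], "translation": [0, 0, 0], "jaw": 1}, {"rot": [0, 0, 0.0385], "translation": [0, 0, 0], "jaw": 1}, {"rot": [0, 0, 0.0385], "translation": [0, 0, 0], "jaw": 1}, {"rot": [0, 0, 0.0385], "translation": [0, 0, 0], "jaw": 1}, {"rot": [0, 0, 0.0385], "translation": [0, 0, 0], "jaw": 1}, {"rot": [0, 0, 0.0385], "translation": [0, 0, 0], "jaw": 1}, {"rot": [0, 0, 0.0385], "translation": [0, 0, 0], "jaw": 1}, {"rot": [0, 0, 0.0385], "translation": [0, 0, 0], "jaw": 1}, {"rot": [0, 0, 0.0385], "translation": [0, 0, 0], "jaw": 1}, {"rot": [0, 0, 0.0385], "translation": [0, 0, 0], "jaw": 1}, {"rot": [0, 0, 0], "translation": [0, 0, 0], "jaw": 1}, {"rot": [0, 0, 0], "translation": [0, 0, 0], "jaw": 1}])

```text
time: 20.98
eef_pos: [0.4489, -0.0531, 0.3211]
orientation: [[0.908, -0.418, -0.002], [-0.418, -0.908, 0.005], [-0.004, -0.004, -1.0]]
wrist_force: [-0.4, 0.2, 0.3]
gripper_width: 0.0853
gripper_force: 0.0
```

Run:
```python
from t import *
R=to([0.468,-0.009,0.18]);print(R.round(3))
from scipy.spatial.transform import Rotation as Q
G=np.c_[[np.cos(a:=np.radians(-24.7)),np.sin(a),0],[np.sin(a),-np.cos(a),0],[0,0,-1]]
print("rot shares",(Q.from_matrix(R.T@G).as_rotvec()/np.pi).round(4), "d in G",(G.T@(np.array([.468,-.009,.18])-ctrl.get_state()["eef_pos"])*10).round(3))
```

```text
tcp [ 0.4489 -0.0531  0.3211] q [-0.12 -0.01  1.87  0.    1.28  1.88] dtool(shares) [-0.006 -0.475  1.412]
[[ 0.908 -0.418 -0.002]
 [-0.418 -0.908  0.005]
 [-0.004 -0.004 -1.   ]]
rot shares [-0.0011  0.0012 -0.0002] d in G [-0.011 -0.48   1.411]
```

Request:
step_arm(increments=[{"rot": [-0.0011, 0.0012, 0], "translation": [-0.005, -0.24, 0], "jaw": 1}, {"rot": [0, 0, 0], "translation": [-0.005, -0.24, 0], "jaw": 1}, {"rot": [0, 0, 0], "translation": [0, 0, 0.3], "jaw": 1}, {"rot": [0, 0, 0], "translation": [0, 0, 0.3], "jaw": 1}, {"rot": [0, 0, 0], "translation": [0, 0, 0.3], "jaw": 1}, {"rot": [0, 0, 0], "translation": [0, 0, 0.3], "jaw": 1}, {"rot": [0, 0, 0], "translation": [0, 0, 0.3], "jaw": 1}, {"rot": [0, 0, 0], "translation": [0, 0, 0.25], "jaw": 1}, {"rot": [0, 0, 0], "translation": [0, 0, 0.25], "jaw": 1}, {"rot": [0, 0, 0], "translation": [0, 0, 0.15], "jaw": 1}, {"rot": [0, 0, 0], "translation": [0, 0, 0], "jaw": 1}, {"rot": [0, 0, 0], "translation": [0, 0, 0], "jaw": 1}])

```text
time: 21.98
eef_pos: [0.4682, -0.009, 0.1063]
orientation: [[0.908, -0.419, -0.001], [-0.419, -0.908, -0.001], [-0.001, 0.002, -1.0]]
wrist_force: [-0.3, 0.9, -0.7]
gripper_width: 0.0855
gripper_force: 0.0
```

Request:
step_arm(increments=[{"rot": [0, 0, 0], "translation": [0, 0, 0.045], "jaw": 1}, {"rot": [0, 0, 0], "translation": [0, 0, 0], "jaw": 0.5}, {"rot": [0, 0, 0], "translation": [0, 0, 0], "jaw": 0.4}, {"rot": [0, 0, 0], "translation": [0, 0, 0], "jaw": 0.3}, {"rot": [0, 0, 0], "translation": [0, 0, 0], "jaw": 0}, {"rot": [0, 0, 0], "translation": [0, 0, 0], "jaw": 0}, {"rot": [0, 0, 0], "translation": [0, 0, 0], "jaw": 0}, {"rot": [0, 0, 0], "translation": [0, 0, 0], "jaw": 0}, {"rot": [0, 0, 0], "translation": [0, 0, 0], "jaw": 0}, {"rot": [0, 0, 0], "translation": [0, 0, 0], "jaw": 0}])

```text
time: 22.82
eef_pos: [0.4692, -0.0088, 0.1029]
orientation: [[0.908, -0.42, 0.002], [-0.42, -0.908, -0.002], [0.003, 0.002, -1.0]]
wrist_force: [-1.7, -2.6, 5.0]
gripper_width: 0.0217
gripper_force: 58.5
```

Request:
step_arm(increments=[{"rot": [0, 0, 0], "translation": [0, 0, -0.28], "jaw": 0}, {"rot": [0, 0, 0], "translation": [0, 0, -0.28], "jaw": 0}, {"rot": [0, 0, 0], "translation": [0, 0, -0.28], "jaw": 0}, {"rot": [0, 0, 0], "translation": [0, 0, -0.28], "jaw": 0}, {"rot": [0, 0, 0], "translation": [0, 0, -0.28], "jaw": 0}, {"rot": [0, 0, 0], "translation": [0, 0, -0.28], "jaw": 0}, {"rot": [0, 0, -0.0333], "translation": [0, 0, 0], "jaw": 0}, {"rot": [0, 0, -0.0333], "translation": [0, 0, 0], "jaw": 0}, {"rot": [0, 0, -0.0333], "translation": [0, 0, 0], "jaw": 0}, {"rot": [0, 0, -0.0333], "translation": [0, 0, 0], "jaw": 0}, {"rot": [0, 0, -0.0333], "translation": [0, 0, 0], "jaw": 0}, {"rot": [0, 0, 0], "translation": [0.174, -0.23, 0], "jaw": 0}, {"rot": [0, 0, 0], "translation": [0.174, -0.23, 0], "jaw": 0}, {"rot": [0, 0, 0], "translation": [0.174, -0.23, 0], "jaw": 0}, {"rot": [0, 0, 0], "translation": [0.174, -0.23, 0], "jaw": 0}, {"rot": [0, 0, 0], "translation": [0.174, -0.23, 0], "jaw": 0}, {"rot": [0, 0, 0], "translation": [0.174, -0.23, 0], "jaw": 0}, {"rot": [0, 0, 0], "translation": [0.174, -0.23, 0], "jaw": 0}, {"rot": [0, 0, 0], "translation": [0, 0, 0], "jaw": 0}, {"rot": [0, 0, 0], "translation": [0, 0, 0], "jaw": 0}])

```text
time: 24.48
eef_pos: [0.5755, 0.164, 0.2691]
orientation: [[0.996, 0.092, -0.001], [0.092, -0.996, -0.002], [-0.001, 0.002, -1.0]]
wrist_force: [-0.6, -0.3, -4.3]
gripper_width: 0.0221
gripper_force: 60.2
```

Run:
```python
from t import *
import pickle
R=to([0.5761,0.1625,0.2]);print(R[:,0].round(3))
c=cal("wrist");im=ctrl.camera("wrist");a=ctrl.camera("side");b=ctrl.camera("scene")
for n,x in(("w4",im),("side4",a),("scene4",b)):cv2.imwrite(f"pics/{n}.png",x)
pickle.dump(c,open("w4.pkl","wb"))
P=proj(c,[[.5815,.106,.145],[.5707,.219,.145],[.5761,.1625,.015]]);print("expected px",P.round(1).tolist())
# dark blobs
m=(im.max(2)<80).astype(np.uint8);m=cv2.morphologyEx(m,cv2.MORPH_OPEN,np.ones((5,5)))
n,l,st,ce=cv2.connectedComponentsWithStats(m)
for i in range(1,n):
    if st[i,4]>300: print(st[i].tolist(),ce[i].round(1))
# backplate top edge profile: brightness down columns
g=cv2.cvtColor(im,6)
for x in (250,300,350,400): print(x,g[0:400:8,x].tolist())
```

```text
tcp [0.5755 0.164  0.2691] q [ 0.28  0.28  1.65 -0.    1.21  1.76] dtool(shares) [0.005 0.014 0.691]
[ 0.996  0.092 -0.001]
expected px [[389.6, 231.7], [232.6, 232.2], [310.4, 195.8]]
[368, 205, 37, 40, 1105] [385.9 224.8]
[0, 313, 615, 167, 52086] [309.4 419.9]
250 [112, 111, 106, 102, 114, 111, 109, 103, 109, 103, 103, 108, 108, 110, 113, 109, 103, 109, 111, 120, 109, 124, 235, 167, 246, 247, 211, 212, 214, 212, 247, 126, 127, 124, 121, 123, 124, 123, 114, 117, 70, 63, 59, 57, 55, 66, 49, 47, 44, 44]
300 [121, 115, 111, 113, 113, 110, 110, 108, 113, 107, 103, 103, 105, 115, 104, 113, 108, 110, 111, 118, 122, 119, 234, 128, 129, 130, 130, 153, 170, 171, 171, 165, 165, 243, 247, 247, 250, 85, 82, 77, 72, 69, 63, 59, 57, 51, 48, 45, 40, 103]
350 [115, 115, 114, 113, 108, 114, 105, 112, 103, 111, 96, 103, 97, 102, 113, 117, 117, 109, 121, 118, 121, 117, 233, 221, 243, 248, 241, 228, 222, 152, 152, 157, 160, 237, 247, 247, 248, 215, 131, 129, 118, 119, 116, 116, 149, 47, 48, 45, 43, 45]
400 [106, 115, 113, 104, 111, 114, 110, 108, 106, 107, 107, 101, 104, 105, 104, 109, 120, 117, 116, 123, 121, 121, 237, 201, 247, 249, 213, 207, 69, 67, 72, 123, 111, 118, 114, 111, 116, 111, 115, 116, 113, 114, 106, 110, 108, 108, 48, 47, 48, 47]
```

Run:
```python
from t import *
import pickle
im=cv2.imread("pics/w4.png");c=pickle.load(open("w4.pkl","rb"));g=cv2.cvtColor(im,6).astype(float)
P=[];Q=[]
for x in range(190,420,6):
    col=g[160:200,x]; d=np.diff(col); i=np.argmax(d); P.append((x,160+i+.5))
    j=i+1+np.argmin(d[i+1:i+12]); Q.append((x,160+j+.5))
ok=lambda A:(lambda A:A[np.abs(A[:,1]-np.median(A[:,1]))<5])(np.array(A))
for n,A in(("outer",ok(P)),("inner",ok(Q))):
    W=onz(c,A,.07);k=np.polyfit(W[:,1],W[:,0],1);r=W[:,0]-np.polyval(k,W[:,1]);print(n,len(A),np.median(A[:,1]),"x at y=.1625:",np.polyval(k,.1625).round(4),"yaw deg",np.degrees(-np.arctan(k[0])).round(2),r.std().round(4))
for t in (60,90,110):
    m=(im.max(2)<t).astype(np.uint8);m[:190]=0;m[258:]=0
    n,l,st,ce=cv2.connectedComponentsWithStats(m)
    print(t,[st[i].tolist() for i in range(1,n) if st[i,4]>250])
# front lip top z33 & left/right columns
for x in (200,215,230,245): print(x,im[176:280:6,x].max(1).tolist())
```

```text
outer 35 171.5 x at y=.1625: 0.6088 yaw deg 5.43 0.0006
inner 36 179.5 x at y=.1625: 0.6025 yaw deg 5.57 0.0005
60 []
90 [[367, 204, 39, 42, 1125], [211, 206, 38, 41, 839]]
110 [[420, 190, 220, 68, 10254], [367, 204, 39, 42, 1148], [210, 206, 40, 41, 1142], [0, 209, 86, 49, 3781], [187, 230, 13, 28, 269]]
200 [148, 203, 200, 203, 199, 118, 126, 135, 132, 133, 133, 130, 132, 152, 158, 158, 148, 159]
215 [238, 204, 160, 247, 247, 247, 247, 255, 93, 88, 89, 255, 151, 161, 162, 154, 151, 153]
230 [237, 181, 160, 247, 247, 131, 79, 93, 91, 91, 86, 87, 157, 160, 156, 146, 149, 154]
245 [236, 177, 151, 247, 247, 221, 75, 79, 80, 78, 248, 247, 161, 153, 148, 156, 156, 160]
```

Run:
```python
from t import *
import pickle
im=cv2.imread("pics/w4.png");c=pickle.load(open("w4.pkl","rb"));g=cv2.cvtColor(im,6).astype(float)
R=np.array(ctrl.get_state()["orientation"]);p=np.array(ctrl.get_state()["eef_pos"])
P=[]
for x in range(262,372,5):
    d=np.diff(g[240:300,x]);i=np.argmax(d);P.append((x,240+i+.5,d[i]))
print(P)
A=np.array(P);A=A[(A[:,2]>40)&(abs(A[:,1]-np.median(A[:,1]))<5)][:,:2]
for z in (p[2]-.008,):
    W=(onz(c,A,z)-p)@R;k=np.polyfit(W[:,1],W[:,0],1);print("shoulder edge tool x",np.polyval(k,0)*1e3,"slope deg",np.degrees(np.arctan(k[0])),"y range",W[:,1].min()*1e3,W[:,1].max()*1e3)
# side extent of shoulder at row +15
r=int(np.median(A[:,1]))+12;row=g[r,230:400];print(r,np.where(row>200)[0]+230)
print(np.round(onz(c,[(388.5,228.5),(227.5,229.5)],.145),4))
```

```text
[(262, np.float64(261.5), np.float64(37.0)), (267, np.float64(261.5), np.float64(31.0)), (272, np.float64(243.5), np.float64(86.0)), (277, np.float64(243.5), np.float64(89.0)), (282, np.float64(243.5), np.float64(87.0)), (287, np.float64(243.5), np.float64(87.0)), (292, np.float64(243.5), np.float64(85.0)), (297, np.float64(243.5), np.float64(85.0)), (302, np.float64(243.5), np.float64(84.0)), (307, np.float64(243.5), np.float64(84.0)), (312, np.float64(243.5), np.float64(84.0)), (317, np.float64(243.5), np.float64(83.0)), (322, np.float64(243.5), np.float64(82.0)), (327, np.float64(243.5), np.float64(87.0)), (332, np.float64(243.5), np.float64(88.0)), (337, np.float64(243.5), np.float64(88.0)), (342, np.float64(243.5), np.float64(87.0)), (347, np.float64(243.5), np.float64(88.0)), (352, np.float64(261.5), np.float64(37.0)), (357, np.float64(261.5), np.float64(34.0)), (362, np.float64(259.5), np.float64(22.0)), (367, np.float64(244.5), np.float64(4.0))]
shoulder edge tool x 31.551184695291376 slope deg 0.1381166600677667 y range -17.17138776757468 13.676034728604275
255 [261 262]
[[0.5838 0.1072 0.145 ]
 [0.5724 0.2228 0.145 ]]
```

Run:
```python
from t import *
im=cv2.imread("pics/w4.png");g=cv2.cvtColor(im,6)
for x in (262,272,302,345,352,362): print(x,g[200:312:3,x].tolist())
for r in (236,255,270,285): print(r,g[r,240:390:3].tolist())
```

```text
262 [188, 199, 211, 208, 204, 206, 204, 208, 205, 203, 207, 204, 244, 244, 247, 111, 121, 151, 219, 197, 178, 228, 246, 247, 247, 247, 247, 247, 247, 247, 247, 247, 247, 247, 248, 249, 254, 248]
272 [174, 174, 177, 177, 180, 180, 175, 147, 171, 207, 190, 167, 155, 163, 172, 156, 162, 162, 164, 163, 163, 230, 246, 247, 247, 247, 247, 247, 247, 247, 247, 247, 247, 255, 132, 132, 130, 129]
302 [130, 131, 127, 127, 153, 152, 171, 168, 170, 170, 172, 168, 173, 172, 172, 158, 165, 167, 169, 165, 165, 228, 246, 247, 247, 247, 247, 247, 247, 248, 73, 86, 85, 83, 84, 82, 80, 78]
345 [244, 244, 244, 243, 238, 141, 147, 147, 154, 160, 171, 172, 170, 171, 172, 154, 157, 158, 156, 157, 157, 218, 245, 247, 247, 247, 247, 247, 247, 247, 209, 214, 213, 220, 132, 132, 131, 131]
352 [141, 127, 129, 130, 132, 132, 135, 132, 135, 142, 159, 157, 153, 153, 153, 156, 157, 156, 158, 159, 160, 222, 245, 247, 247, 247, 247, 247, 247, 247, 251, 213, 215, 214, 131, 131, 131, 127]
362 [216, 208, 210, 204, 207, 212, 211, 207, 209, 211, 211, 203, 213, 205, 206, 118, 120, 120, 118, 122, 143, 161, 209, 228, 225, 221
[... 375 characters left out ...]
 164, 164, 167, 166, 154, 155, 157, 167, 165, 165, 164, 165, 168, 163, 161, 160, 158, 163, 162, 160, 159, 152, 155, 156, 160, 160, 158, 157, 133, 122, 120, 119, 117, 120, 117, 116, 114, 114]
270 [118, 118, 119, 120, 121, 114, 249, 247, 247, 247, 247, 247, 247, 247, 247, 247, 247, 247, 247, 247, 247, 247, 247, 247, 247, 247, 247, 247, 247, 247, 247, 247, 247, 247, 247, 247, 247, 247, 247, 247, 245, 203, 122, 122, 118, 120, 120, 120, 119, 118]
285 [126, 128, 128, 127, 129, 129, 251, 247, 247, 247, 247, 247, 247, 247, 247, 247, 247, 247, 247, 247, 247, 247, 247, 247, 247, 247, 247, 247, 247, 247, 247, 247, 247, 247, 247, 247, 247, 247, 247, 247, 241, 168, 119, 115, 116, 118, 121, 119, 118, 116]
```

Run:
```python
from t import *
import pickle
c=pickle.load(open("w4.pkl","rb"));s=ctrl.get_state();R=np.array(s["orientation"]);p=np.array(s["eef_pos"])
for dz in (-.006,-.008,-.010): print(dz,((onz(c,[(272,262.6),(345,262.6),(257,277),(361.5,277)],p[2]+dz)-p)@R*1e3).round(2).tolist())
R=to([.5774,.164,.12])
```

```text
-0.006 [[23.87, -17.2, 5.95], [23.94, 12.93, 6.02], [17.39, -23.66, 5.93], [17.49, 20.05, 6.04]]
-0.008 [[23.09, -17.4, 7.95], [23.16, 13.12, 8.02], [16.52, -23.95, 7.93], [16.62, 20.34, 8.04]]
-0.01 [[22.31, -17.61, 9.95], [22.38, 13.32, 10.02], [15.66, -24.24, 9.93], [15.76, 20.63, 10.05]]
tcp [0.5749 0.1622 0.2697] q [ 0.27  0.28  1.65 -0.    1.21  1.76] dtool(shares) [ 0.027 -0.02   1.497]
```

Request:
step_arm(increments=[{"rot": [0, 0, 0], "translation": [0.021, 0, 0], "jaw": 0}, {"rot": [0, 0, 0], "translation": [0, 0, 0.3], "jaw": 0}, {"rot": [0, 0, 0], "translation": [0, 0, 0.3], "jaw": 0}, {"rot": [0, 0, 0], "translation": [0, 0, 0.25], "jaw": 0}, {"rot": [0, 0, 0], "translation": [0, 0, 0.2], "jaw": 0}, {"rot": [0, 0, 0], "translation": [0, 0, 0.1], "jaw": 0}, {"rot": [0, 0, 0], "translation": [0, 0, 0], "jaw": 0}, {"rot": [0, 0, 0], "translation": [0, 0, 0], "jaw": 0}])

```text
time: 25.3
eef_pos: [0.5781, 0.1626, 0.1556]
orientation: [[0.996, 0.089, 0.001], [0.089, -0.996, -0.002], [0.001, 0.002, -1.0]]
wrist_force: [1.0, -0.4, -2.7]
gripper_width: 0.0221
gripper_force: 60.2
```

Run:
```python
from t import *
E=[]
for i in range(3):
    s=ctrl.get_state();E.append(s["eef_pos"]); ctrl.camera("side")
print(np.mean(E,0).round(4),np.std(E,0).round(4),np.round(s["wrist_force"],1),np.round(s["moment"],2))
```

```text
[0.5786 0.1628 0.1563] [0.0004 0.0002 0.0005] [ 0.7  0.4 -3.1] [ 0.   -0.   -0.03]
```

Request:
step_arm(increments=[{"rot": [0, 0, 0], "translation": [-0.01, -0.007, 0.1], "jaw": 0}, {"rot": [0, 0, 0], "translation": [0, 0, 0.08], "jaw": 0}, {"rot": [0, 0, 0], "translation": [0, 0, 0.08], "jaw": 0}, {"rot": [0, 0, 0], "translation": [0, 0, 0], "jaw": 0}, {"rot": [0, 0, 0], "translation": [0, 0, 0], "jaw": 0}])

```text
time: 25.87
eef_pos: [0.5763, 0.1634, 0.1282]
orientation: [[0.996, 0.09, -0.001], [0.09, -0.996, -0.002], [-0.001, 0.002, -1.0]]
wrist_force: [0.6, 0.6, -3.6]
gripper_width: 0.0223
gripper_force: 60.3
```

Request:
step_arm(increments=[{"rot": [0, 0, 0], "translation": [0, 0, 0.03], "jaw": 0}, {"rot": [0, 0, 0], "translation": [0, 0, 0.03], "jaw": 0}, {"rot": [0, 0, 0], "translation": [0, 0, 0.02], "jaw": 0}, {"rot": [0, 0, 0], "translation": [0, 0, 0.02], "jaw": 0}, {"rot": [0, 0, 0], "translation": [0, 0, 0], "jaw": 0}, {"rot": [0, 0, 0], "translation": [0, 0, 0], "jaw": 0}])

```text
time: 26.37
eef_pos: [0.5768, 0.1635, 0.1191]
orientation: [[0.996, 0.089, 0.001], [0.089, -0.996, -0.002], [0.001, 0.002, -1.0]]
wrist_force: [-0.1, -0.4, -2.8]
gripper_width: 0.0221
gripper_force: 60.3
```

Request:
step_arm(increments=[{"rot": [0, 0, 0], "translation": [0, 0, 0.01], "jaw": 0}, {"rot": [0, 0, 0], "translation": [0, 0, 0.01], "jaw": 0}, {"rot": [0, 0, 0], "translation": [0, 0, 0], "jaw": 0}, {"rot": [0, 0, 0], "translation": [0, 0, 0], "jaw": 0}])

```text
time: 26.7
eef_pos: [0.5774, 0.1635, 0.1179]
orientation: [[0.996, 0.089, 0.002], [0.089, -0.996, -0.002], [0.002, 0.002, -1.0]]
wrist_force: [-1.3, -0.2, 4.6]
gripper_width: 0.0225
gripper_force: 61.2
```

Request:
step_arm(increments=[{"rot": [0, 0, 0], "translation": [0, 0, 0], "jaw": 0.45}, {"rot": [0, 0, 0], "translation": [0, 0, 0], "jaw": 0.45}, {"rot": [0, 0, 0], "translation": [0, 0, 0], "jaw": 0.45}, {"rot": [0, 0, 0], "translation": [0, 0, 0], "jaw": 0.45}, {"rot": [0, 0, 0], "translation": [0, 0, 0], "jaw": 0.45}, {"rot": [0, 0, 0], "translation": [0, 0, -0.1], "jaw": 0.45}, {"rot": [0, 0, 0], "translation": [0, 0, -0.2], "jaw": 0.45}, {"rot": [0, 0, 0], "translation": [0, 0, -0.3], "jaw": 0.45}, {"rot": [0, 0, 0], "translation": [0, 0, -0.3], "jaw": 0.45}, {"rot": [0, 0, 0], "translation": [0, 0, -0.3], "jaw": 0.45}, {"rot": [0, 0, 0], "translation": [0, 0, 0], "jaw": 0.45}, {"rot": [0, 0, 0], "translation": [0, 0, 0], "jaw": 0.45}, {"rot": [0, 0, 0], "translation": [0, 0, 0], "jaw": 0.45}])

```text
time: 27.78
eef_pos: [0.5765, 0.1636, 0.2372]
orientation: [[0.996, 0.089, 0.001], [0.089, -0.996, -0.002], [0.001, 0.002, -1.0]]
wrist_force: [-0.1, 0.4, -0.9]
gripper_width: 0.0388
gripper_force: 0.0
```

Run:
```python
from t import *
import pickle
R=to([.5774,.1635,.26]);c=cal("wrist");im=ctrl.camera("wrist");a=ctrl.camera("side");b=ctrl.camera("scene")
for n,x in(("w5",im),("side5",a),("scene5",b)):cv2.imwrite(f"pics/{n}.png",x)
print(proj(c,[[.5828,.1057,.145],[.5772,.1635,.145],[.5714,.2213,.145]]).round(1).tolist(),ctrl.get_state()["gripper_width"])
m=(im.max(2)<100).astype(np.uint8);m[:150]=0;m[275:]=0
n,l,st,ce=cv2.connectedComponentsWithStats(m);print([st[i].tolist() for i in range(1,n) if st[i,4]>250])
# lever grip: find in side view near hypothesised upright pose
cd,cs=cal("side"),cal("scene")
h=np.array([.5772,.1635,0]);ps=np.radians(5.4);X=np.array([np.cos(ps),np.sin(ps),0]);Y=np.array([-np.sin(ps),np.cos(ps),0]);Z=np.array([0,0,1.])
for th in (1.5,1.57,1.65): 
    t=[h+X*x+Y*(.1-.205*np.cos(th))+Z*(.117+.205*np.sin(th)) for x in(-.092,-.03)];print(th,proj(cd,t).round(1).tolist(),proj(cs,t).round(1).tolist())
for nm,A,x0,x1,y0,y1 in(("side",a,290,365,180,215),("scene",b,300,420,80,170)):
    m=(A.max(2)<60).astype(np.uint8)[y0:y1,x0:x1];n,l,st,ce=cv2.connectedComponentsWithStats(m)
    print(nm,[(st[i]+[x0,y0,0,0,0]).tolist() for i in range(1,n) if st[i,4]>40])
```

```text
tcp [0.5765 0.1636 0.2372] q [ 0.28  0.31  1.68 -0.    1.15  1.76] dtool(shares) [ 0.009  0.002 -0.228]
[[399.4, 245.5], [309.4, 246.1], [219.3, 247.0]] 0.038215265497634085
[[200, 163, 215, 3, 342], [470, 194, 170, 76, 5300], [295, 217, 35, 48, 1329], [373, 216, 45, 47, 1450], [198, 218, 44, 47, 1460], [0, 220, 71, 55, 2437], [174, 244, 14, 31, 328]]
1.5 [[350.3, 193.3], [312.1, 193.7]] [[349.8, 114.2], [372.7, 117.8]]
1.57 [[351.0, 196.7], [312.1, 197.1]] [[352.3, 112.4], [375.1, 116.0]]
1.65 [[351.8, 201.4], [312.1, 201.9]] [[355.1, 110.8], [377.7, 114.3]]
side [[290, 180, 75, 35, 961], [340, 209, 25, 6, 55]]
scene [[353, 91, 35, 76, 1660], [307, 107, 40, 30, 562]]
```

Request:
step_arm(increments=[{"rot": [0, 0, 0], "translation": [0, 0, -0.286], "jaw": 0.45}, {"rot": [0, 0, 0], "translation": [0, 0, -0.286], "jaw": 0.45}, {"rot": [0, 0, 0], "translation": [0, 0, -0.286], "jaw": 0.8}, {"rot": [0, 0, 0], "translation": [0, 0, -0.286], "jaw": 1}, {"rot": [0, 0, 0], "translation": [0, 0, -0.286], "jaw": 1}, {"rot": [0, 0, 0], "translation": [-0.16, -0.274, 0], "jaw": 1}, {"rot": [0, 0, 0], "translation": [-0.16, -0.274, 0], "jaw": 1}, {"rot": [0, 0, 0], "translation": [-0.16, -0.274, 0], "jaw": 1}, {"rot": [0, 0, 0], "translation": [-0.16, -0.274, 0], "jaw": 1}, {"rot": [0, 0, 0], "translation": [0, 0, 0], "jaw": 1}, {"rot": [0, 0, 0], "translation": [0, 0, 0], "jaw": 1}])

```text
time: 28.85
eef_pos: [0.5021, 0.2683, 0.3789]
orientation: [[0.996, 0.092, -0.0], [0.092, -0.996, -0.003], [-0.001, 0.003, -1.0]]
wrist_force: [1.0, -0.0, 0.3]
gripper_width: 0.0853
gripper_force: 0.0
```

Run:
```python
from t import *
R=to([.503,.267,.303])
```

```text
tcp [0.5021 0.2683 0.3789] q [ 0.49  0.16  1.56 -0.    1.42  1.97] dtool(shares) [0.008 0.012 0.759]
```

Request:
step_arm(increments=[{"rot": [0, 0, 0], "translation": [0, 0, 0.25], "jaw": 1}, {"rot": [0, 0, 0], "translation": [0, 0, 0.25], "jaw": 1}, {"rot": [0, 0, 0], "translation": [0, 0, 0.25], "jaw": 1}, {"rot": [0, 0, 0], "translation": [0, 0, 0], "jaw": 1}, {"rot": [0, 0, 0], "translation": [0, 0, 0], "jaw": 0}, {"rot": [0, 0, 0], "translation": [0, 0, 0], "jaw": 0}, {"rot": [0, 0, 0], "translation": [0, 0, 0], "jaw": 0}, {"rot": [0, 0, 0], "translation": [0, 0, 0], "jaw": 0}, {"rot": [0, 0, 0], "translation": [0, 0, 0], "jaw": 0}, {"rot": [0, 0, 0], "translation": [0, 0, 0], "jaw": 0}, {"rot": [0, 0, 0], "translation": [0, 0, 0], "jaw": 0}, {"rot": [0, 0, 0], "translation": [0, 0, 0], "jaw": 0}])

```text
time: 29.85
eef_pos: [0.5035, 0.2674, 0.3058]
orientation: [[0.996, 0.09, 0.002], [0.09, -0.996, -0.001], [0.002, 0.002, -1.0]]
wrist_force: [-1.4, 0.1, 6.3]
gripper_width: 0.0119
gripper_force: 58.4
```

Request:
step_arm(increments=[{"rot": [0, 0, 0], "translation": [0, 0.17, 0], "jaw": 0}, {"rot": [0, 0, 0], "translation": [0, 0.167, 0.015], "jaw": 0}, {"rot": [0, 0, 0], "translation": [0, 0.165, 0.028], "jaw": 0}, {"rot": [0, 0, 0], "translation": [0, 0.162, 0.042], "jaw": 0}, {"rot": [0, 0, 0], "translation": [0, 0.158, 0.055], "jaw": 0}, {"rot": [0, 0, 0], "translation": [0, 0.153, 0.067], "jaw": 0}, {"rot": [0, 0, 0], "translation": [0, 0.147, 0.08], "jaw": 0}, {"rot": [0, 0, 0], "translation": [0, 0.14, 0.091], "jaw": 0}, {"rot": [0, 0, 0], "translation": [0, 0.132, 0.103], "jaw": 0}])

```text
time: 30.6
eef_pos: [0.5168, 0.1282, 0.2581]
orientation: [[0.996, 0.089, 0.004], [0.089, -0.996, -0.0], [0.004, 0.001, -1.0]]
wrist_force: [3.0, 4.9, -2.1]
gripper_width: 0.0118
gripper_force: 61.6
```

Request:
step_arm(increments=[{"rot": [0, 0, 0], "translation": [0, 0.123, 0.113], "jaw": 0}, {"rot": [0, 0, 0], "translation": [0, 0.114, 0.123], "jaw": 0}, {"rot": [0, 0, 0], "translation": [0, 0.103, 0.132], "jaw": 0}, {"rot": [0, 0, 0], "translation": [0, 0.092, 0.14], "jaw": 0}, {"rot": [0, 0, 0], "translation": [0, 0.081, 0.147], "jaw": 0}, {"rot": [0, 0, 0], "translation": [0, 0.068, 0.153], "jaw": 0}, {"rot": [0, 0, 0], "translation": [0, 0.056, 0.158], "jaw": 0}, {"rot": [0, 0, 0], "translation": [0, 0.043, 0.162], "jaw": 0}, {"rot": [0, 0, 0], "translation": [0, 0.029, 0.165], "jaw": 0}, {"rot": [0, 0, 0], "translation": [0, 0, 0], "jaw": 0}, {"rot": [0, 0, 0], "translation": [0, 0, 0], "jaw": 0}])

```text
time: 31.52
eef_pos: [0.5233, 0.0566, 0.1271]
orientation: [[0.996, 0.09, 0.003], [0.09, -0.996, -0.003], [0.002, 0.003, -1.0]]
wrist_force: [5.8, -5.0, -2.0]
gripper_width: 0.0117
gripper_force: 65.4
```

Request:
step_arm(increments=[{"rot": [0, 0, 0], "translation": [0, 0.013, 0.13], "jaw": 0}, {"rot": [0, 0, 0], "translation": [0, 0.006, 0.08], "jaw": 0}, {"rot": [0, 0, 0], "translation": [0, 0, 0.04], "jaw": 0}, {"rot": [0, 0, 0], "translation": [0, 0, 0], "jaw": 0}, {"rot": [0, 0, 0], "translation": [0, 0, 0], "jaw": 0}])

```text
time: 31.93
eef_pos: [0.5235, 0.0546, 0.1027]
orientation: [[0.996, 0.09, 0.003], [0.09, -0.996, -0.003], [0.003, 0.004, -1.0]]
wrist_force: [4.8, -4.7, -1.6]
gripper_width: 0.012
gripper_force: 66.5
```

Nearly down. I'll press on in 1–2 mm steps until the stop is felt.

Request:
step_arm(increments=[{"rot": [0, 0, 0], "translation": [0, 0, 0.02], "jaw": 0}, {"rot": [0, 0, 0], "translation": [0, 0, 0.02], "jaw": 0}, {"rot": [0, 0, 0], "translation": [0, 0, 0], "jaw": 0}, {"rot": [0, 0, 0], "translation": [0, 0, 0], "jaw": 0}])

```text
time: 32.27
eef_pos: [0.5235, 0.0546, 0.099]
orientation: [[0.996, 0.09, 0.003], [0.09, -0.996, -0.003], [0.003, 0.004, -1.0]]
wrist_force: [4.1, -7.6, -0.6]
gripper_width: 0.012
gripper_force: 66.8
```

Request:
step_arm(increments=[{"rot": [0, 0, 0], "translation": [0, 0, 0.02], "jaw": 0}, {"rot": [0, 0, 0], "translation": [0, 0, 0.02], "jaw": 0}, {"rot": [0, 0, 0], "translation": [0, 0, 0], "jaw": 0}, {"rot": [0, 0, 0], "translation": [0, 0, 0], "jaw": 0}])

```text
time: 32.6
eef_pos: [0.5238, 0.0544, 0.0961]
orientation: [[0.996, 0.09, 0.004], [0.09, -0.996, -0.004], [0.004, 0.004, -1.0]]
wrist_force: [-0.2, -7.3, 13.1]
gripper_width: 0.0117
gripper_force: 69.4
```

Request:
step_arm(increments=[{"rot": [0, 0, 0], "translation": [0, 0, 0], "jaw": 1}, {"rot": [0, 0, 0], "translation": [0, 0, 0], "jaw": 1}, {"rot": [0, 0, 0], "translation": [0, 0, 0], "jaw": 1}, {"rot": [0, 0, 0], "translation": [0, 0, 0], "jaw": 1}, {"rot": [0, 0, 0], "translation": [0, 0, 0], "jaw": 1}, {"rot": [0, 0, 0], "translation": [0, 0, 0], "jaw": 1}, {"rot": [0, 0, 0], "translation": [0, 0, -0.2], "jaw": 1}, {"rot": [0, 0, 0], "translation": [0, 0, -0.35], "jaw": 1}, {"rot": [0, 0, 0], "translation": [0, 0, -0.35], "jaw": 1}, {"rot": [0, 0, 0], "translation": [0, 0, -0.35], "jaw": 1}, {"rot": [0, 0, 0], "translation": [0, 0, -0.35], "jaw": 1}, {"rot": [0, 0, 0], "translation": [-0.3, 0, -0.2], "jaw": 1}, {"rot": [0, 0, 0], "translation": [-0.2, 0, -0.2], "jaw": 1}, {"rot": [0, 0, 0], "translation": [0, 0, 0], "jaw": 1}, {"rot": [0, 0, 0], "translation": [0, 0, 0], "jaw": 1}, {"rot": [0, 0, 0], "translation": [0, 0, 0], "jaw": 1}])

```text
time: 33.93
eef_pos: [0.4725, 0.0515, 0.2945]
orientation: [[0.996, 0.09, 0.001], [0.09, -0.996, -0.002], [0.001, 0.002, -1.0]]
wrist_force: [-0.6, -1.1, 0.1]
gripper_width: 0.0855
gripper_force: 0.0
```

Run:
```python
from t import *
R=to([.5774,.1635,.26]);c=cal("wrist");im=ctrl.camera("wrist");a=ctrl.camera("side");b=ctrl.camera("scene")
for n,x in(("w6",im),("side6",a),("scene6",b)):cv2.imwrite(f"pics/{n}.png",x)
cd,cs=cal("side"),cal("scene")
h=np.array([.5772,.1635,0]);ps=np.radians(5.4);X=np.array([np.cos(ps),np.sin(ps),0]);Y=np.array([-np.sin(ps),np.cos(ps),0]);Z=np.array([0,0,1.])
for th in (0,.05,.1): 
    t=[h+X*x+Y*(.1-.205*np.cos(th))+Z*(.117+.205*np.sin(th)) for x in(-.092,-.03)];print(th,"side",proj(cd,t).round(1).tolist(),"scene",proj(cs,t).round(1).tolist(),"wrist",proj(c,t).round(1).tolist())
print("necks exp side",proj(cd,[h+Y*y+Z*.145 for y in(-.058,0,.058)]).round(1).tolist(),"scene",proj(cs,[h+Y*y+Z*.145 for y in(-.058,0,.058)]).round(1).tolist(),"wrist",proj(c,[h+Y*y+Z*.145 for y in(-.058,0,.058)]).round(1).tolist())
def blobs(nm,A,x0,x1,y0,y1,t=60,mn=25):
    m=(A.max(2)<t).astype(np.uint8)[y0:y1,x0:x1];n,l,st,ce=cv2.connectedComponentsWithStats(m);print(nm,[(st[i]+[x0,y0,0,0,0]).tolist() for i in range(1,n) if st[i,4]>mn])
blobs("side",a,285,350,225,310);blobs("scene",b,305,400,180,235);blobs("wrist",im,100,480,0,260,90,100)
```

```text
tcp [0.4725 0.0515 0.2945] q [ 0.11  0.05  1.87 -0.    1.22  1.59] dtool(shares) [ 1.144 -1.022  0.345]
0 side [[341.2, 242.7], [313.3, 243.0]] scene [[313.7, 219.3], [336.6, 225.2]] wrist [[312.9, 188.3], [312.8, 110.4]]
0.05 side [[341.3, 238.8], [313.3, 239.1]] scene [[313.7, 215.5], [336.7, 221.4]] wrist [[312.7, 190.6], [312.6, 110.3]]
0.1 side [[341.4, 234.9], [313.2, 235.2]] scene [[313.8, 211.6], [336.9, 217.5]] wrist [[311.8, 193.0], [311.7, 110.1]]
necks exp side [[298.9, 243.1], [298.2, 257.9], [297.4, 274.5]] scene [[356.9, 209.2], [367.0, 199.3], [376.3, 190.1]] wrist [[245.9, 65.6], [163.7, 66.9], [83.4, 68.9]]
side [[290, 239, 16, 56, 644], [308, 241, 34, 7, 193], [312, 250, 1, 44, 44], [314, 264, 29, 9, 80]]
scene [[372, 189, 9, 15, 122], [352, 199, 19, 25, 258], [314, 218, 28, 11, 133]]
wrist [[240, 49, 27, 38, 227], [167, 54, 29, 35, 399], [100, 59, 18, 31, 461], [302, 93, 18, 97, 1524]]
```

Run:
```python
from t import *
im=cv2.imread("pics/w6.png")
for t in(70,100,115,125):
    m=(im.max(2)<t).astype(np.uint8)[20:110,70:290];n,l,st,ce=cv2.connectedComponentsWithStats(m);print(t,[(st[i]+[70,20,0,0,0]).tolist() for i in range(1,n) if st[i,4]>80])
for r in(60,66,72): print(r,im[r,80:290:3].max(1).tolist())
a,b=[ctrl.camera("side") for _ in range(2)][-1],cv2.imread("pics/side5.png")
# bystanders: compare side start vs now
s0=cv2.imread("pics/side0.png")
for n,(x0,x1,y0,y1) in dict(cup=(255,285,215,265),tape=(355,390,235,270),jar=(330,358,165,202),carton=(340,412,362,420)).items():
    print(n,np.abs(s0[y0:y1,x0:x1].astype(int)-a[y0:y1,x0:x1]).mean().round(1))
```

```text
70 []
100 [[230, 48, 37, 39, 817], [167, 53, 29, 36, 453], [84, 55, 34, 35, 712]]
115 [[229, 48, 38, 39, 1071], [151, 51, 45, 38, 1181], [70, 53, 48, 37, 1320]]
125 [[229, 48, 38, 39, 1081], [150, 51, 46, 38, 1292], [70, 53, 49, 38, 1447]]
60 [108, 108, 109, 108, 80, 77, 78, 74, 66, 184, 196, 212, 218, 211, 209, 248, 249, 196, 176, 174, 174, 199, 193, 198, 113, 113, 111, 112, 109, 109, 108, 108, 106, 99, 87, 85, 101, 223, 225, 221, 222, 221, 221, 199, 175, 174, 194, 194, 250, 248, 90, 101, 102, 101, 98, 96, 93, 96, 94, 92, 83, 161, 222, 220, 222, 221, 220, 180, 191, 154]
66 [113, 111, 111, 111, 108, 77, 81, 80, 81, 81, 82, 81, 211, 213, 212, 214, 219, 206, 176, 175, 175, 183, 193, 170, 114, 114, 113, 113, 111, 110, 109, 111, 107, 107, 91, 86, 87, 87, 162, 220, 222, 224, 221, 217, 177, 179, 197, 197, 175, 221, 98, 104, 101, 101, 100, 98, 98, 95, 96, 93, 95, 73, 208, 221, 221, 223, 221, 182, 194, 156]
72 [115, 112, 113, 110, 110, 93, 81, 80, 82, 80, 83, 86, 80, 218, 214, 220, 216, 214, 176, 177, 175, 174, 195, 196, 115, 115, 116, 113, 112, 110, 108, 107, 106, 108, 88, 87, 88, 89, 85, 218, 220, 219, 220, 217, 179, 177, 207, 198, 170, 218, 158, 104, 103, 103, 99, 99, 99, 96, 96, 95, 85, 75, 64, 223, 227, 224, 221, 190, 196, 161]
cup 1.6
tape 2.4
jar 25.4
carton 1.6
```

```bash
python3 -c "
from bench import ctrl
print(ctrl.sign_off())"
```

```text
the job is handed in; nothing more can be done
None
```

The job is handed in, at about 34 s of the 72 s: the tin stands in the middle place, about 1 mm off centre between its neighbours, and the lever measures shut over all three tins; the cup, tape and carton match the first side picture, while the jar (behind the arm in the last one) and the brush were not re-checked at the end.

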